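# Return a key-blank case to its packed row

## Task

Put the stray key-blank case back where it is missing from the row on the rack: work it in between its two neighbours, label outwards, easing them apart, and push it fully home so that it stands upright and flush with the others. Go gently: the gap is too narrow and one side may not give, so never squeeze or ram it hard; topple none of the row and leave the things lying around alone.

Things in the scene. Friction and masses are not known exactly. Their poses are not given: they have to be found in the camera images.
- rack: fixed grey sheet-steel rack, open in front and on top. Origin at counter level; x points into the rack, y to its left, z up. Floor 4 mm thick (standing cases have their underside at z = 4 mm), x = -75 to +53 mm, y = -140 to +140 mm. Back plate 45 mm high, inner face at x = +50 mm: a case is fully home when its centre is at x = 0
- back: the rack's upright back plate; origin at counter level in the middle of its inner face (rack x = +50 mm). The row stands between two fixed end plates, 66 mm high, reaching 98 mm forward from the back; their places along y differ by 30 mm from time to time and are not reported. Between them is room for the six cases and 5 to 6 mm more
- case_mid (a point): the stray case, standing upright on the counter outside the rack, at its centre, 42.5 mm above its underside. Grey plastic, 100 mm deep (x; its front, with a paper label, faces -x, its rear +x) x 30 mm thick (y) x 85 mm tall (z); all four upright edges rounded with radius 8 mm, so its rear end is flat for 14 mm only. 0.2 to 0.45 kg, weight in the middle
- case_front (a point): middle of the stray case's front (label) face, 50 mm from its centre towards its -x. The cases are thin plastic: keep what presses on the case from a neighbour or the rack below about 10 N. They slide easily on one another and on the rack (friction about 0.2)
- row1: first case of the row, at the left (+y) end; same kind of case, 100 deep (x) x 30 thick (y) x 85 mm tall, rounded like the stray one. Origin: centre of its underside. Stands loose and upright on the rack floor, its rear within 1 mm of the back at the start
- row2: second case of the row; same kind of case, 100 deep (x) x 30 thick (y) x 85 mm tall, rounded like the stray one. Origin: centre of its underside. Stands loose and upright on the rack floor, its rear within 1 mm of the back at the start
- row3: left (+y) neighbour of the gap; same kind of case, 100 deep (x) x 30 thick (y) x 85 mm tall, rounded like the stray one. Origin: centre of its underside. Stands loose and upright on the rack floor, its rear within 1 mm of the back at the start
- row4: right (-y) neighbour of the gap, which is 16 to 18 mm wide, so 12 to 14 mm too narrow; the room for easing the row apart lies mostly at one end of the row, left or right: there 11 to 18 mm, at the other 0.5 to 6 mm, so that side hardly gives. Same kind of case, 100 deep (x) x 30 thick (y) x 85 mm tall. Origin: centre of its underside. Stands loose, its rear within 1 mm of the back at the start
- row5: last case of the row, at the right (-y) end; same kind of case, 100 deep (x) x 30 thick (y) x 85 mm tall, rounded like the stray one. Origin: centre of its underside. Stands loose and upright on the rack floor, its rear within 1 mm of the back at the start
- screwdriver: bystander: screwdriver lying on the counter
- brush: bystander: brush lying on the counter
- tray: bystander: black tray, 140 x 100 x 28 mm, with key blanks

How it is judged:
At the end, for the whole second after the job is handed in: The case stands between row3 and row4, label outwards, on the rack floor, home against the back within 3 mm, upright and square within 0.06 rad, at rest; the five others stand on the floor, home within 4 mm, upright within 0.06 rad (x of case_mid in the frame of rack between -0.003 and 0.003 m and z of case_mid in the frame of rack between 0.043 and 0.05 m and angle between each of case_mid, row1, row2, row3, row4, row5's own z axis and vertical below 0.06 rad and angle between the x axis of case_mid and the x axis of rack, either way round below 0.06 rad and x of case_front in the frame of rack below -0.045 m and y of case_mid in the frame of row3 below -0.025 m and y of case_mid in the frame of row4 above 0.025 m and linear speed of case below 0.02 m/s and x of row1 in the frame of rack between -0.004 and 0.004 m and z of row1 in the frame of rack between 0.001 and 0.007 m and x of row2 in the frame of rack between -0.004 and 0.004 m and z of row2 in the frame of rack between 0.001 and 0.007 m and x of row3 in the frame of rack between -0.004 and 0.004 m and z of row3 in the frame of rack between 0.001 and 0.007 m and x of row4 in the frame of rack between -0.004 and 0.004 m and z of row4 in the frame of rack between 0.001 and 0.007 m and x of row5 in the frame of rack between -0.004 and 0.004 m and z of row5 in the frame of rack between 0.001 and 0.007 m); the robot touches nothing.
It fails at once if the case is squeezed against a neighbour with more than 14 N (contact force between case and row3 above 14 N or contact force between case and row4 above 14 N).
It fails at once if the case is rammed against the rack's back with more than 20 N, or dropped or pressed on the rack with more than 40 N (contact force between case and back above 20 N or contact force between case and rack above 40 N).
It fails at once if a case of the row is toppled (leans more than 0.2 rad) or lifted out (angle between any of row1, row2, row3, row4, row5's own z axis and vertical above 0.2 rad or height (world z) of any of row1, row2, row3, row4, row5 above 0.025 m).
It fails at once if a bystander is disturbed (moved more than 15 mm) (distance of any of screwdriver, brush, tray from where it was at the start of the episode above 0.015 m).
It also fails if it takes over 72 s, if anything falls off the work surface, if the arm or the gripper's body presses on something with over 40 N, if the wrist force passes 120 N, or if a joint passes its speed limit or range.

## Robot

A 7-joint arm with a two-finger parallel gripper is mounted at the origin on the work surface. World frame = base frame: x ahead of the robot, y to its left, z up, the work surface at z = 0. Lengths are in m, angles in rad, forces in N, time in s.
With the tool pointing down it reaches from about 0.4 to 0.85 m from the base axis. Payload 4.4 kg.
Tool frame: the origin (TCP) lies between the finger pads; the fingertips stand robot.tip_extent ahead of it and the grasp point (between the pads) is the TCP (robot.tip_extent is the distance from the TCP to the fingertips, in m); y points along the fingers, x is the direction in which the jaws open and shut, and the axes are right-handed (so a half turn about y gives the same grasp; the last joint's range is limited). The gripper opens to 94 mm and grips with 3 to 60 N. Pads are 16 mm wide; open, the fingers measure 119 mm over their backs; the gripper's body (75 mm by 177 mm) begins 78 mm behind the grasp point.
Start: joints at [1.252, 0.628, 0.038, 1.517, -0.027, 0.996, -0.02], TCP at [0.163, -0.629, 0.224] pointing down, gripper open.
Joint ranges: [-3.06, 3.06], [-0.37, 2.12], [-1.25, 1.32], [0.18, 2.47], [-1.1, 4.24], [0.23, 1.98], [-2.94, 2.94]. Speed limits (rad/s): [2.57, 2.57, 3.14, 3.14, 3.14, 3.14, 3.14].

## Interface

Orientations are given as a unit quaternion [x, y, z, w].
In Python, from rig import robot gives the robot as it stands.
- The arm moves only by the shell command python3 -m creep 'ROWS' [FORCE]. ROWS is JSON, a list of rows, each an object of numbers: "dx", "dy", "dz": the shift along the tool's x, y, z as a fraction of full scale; "rx", "ry", "rz": the turn, a rotation vector about the tool's x, y, z as a fraction of full scale; "fingers": the opening in per cent of the stroke, from 0 (shut) to 100 (fully open). In form: [{"dx": .., "dy": .., "dz": .., "rx": .., "ry": .., "rz": .., "fingers": ..}, ...]. A call has exactly 10 rows; each row shifts and turns the commanded pose from where the row before left it, along the tool's axes as they then stand; what a row does not reach is not made up. Full scale, the value 1, is 25 mm for a shift and 6 degrees for a turn. A row lasts 1/10 s, in which the tool goes at most 50 mm and 8.59 degrees, less where a joint would pass 70% of its speed; a pose out of reach is approached as far as the arm can. A call with a number of a shift or a turn outside -1 to 1 is refused whole. A call with a gripper value outside its range is refused whole. The fingers move at their own pace and stop on an object; FORCE is the grip in N (left out, the last holds). Time passes only in rows, so rows that do not move let the fingers close, or fill a call up. It gives the time, the measured TCP pose, the force and the opening at its end, in the units of the state.
- robot.sense(): the state, without advancing time (a new reading comes with each control period).
- robot.snapshot(name): name is "side" or "top"; returns the picture (420x560x3 uint8, blue, green, red); there is no depth.
- robot.camera_info(name): a dict with "fx", "fy", "cx", "cy" (pixels), "view" (4x4, takes a point from world to camera coordinates). Camera axes: x right, y down, z forward; pixel columns grow to the right and rows downward; lengths in m; the calibration is good to about 2 mm. A picture is of the moment at which its call begins. camera_info takes no time and is no camera call.
- robot.sign_off(): hands the job in, once; it reports no verdict.
Trained networks look in the newest picture that a camera, given by its name, has taken for a name from the list of things; names that differ only in an ending like _2 or _b are one class to them, and where a whole thing is asked for, a point or a joint stands for the part that bears it (a point fixed in the world has none). Each returns a list of dicts, best first, with "confidence" (0 to 1); they miss things now and then, are a little off and sometimes report something else, mostly with a low value. They report only what shows in the picture. A call takes as long as a camera call.
- robot.boxes_of(camera, name): "location" ([x, y, z] in m, in world coordinates, good to about 4 mm: the middle of the surface that is visible of it).
- robot.spot_point(camera, name): "location" ([x, y, z] in m, in world coordinates, good to about 4 mm: a listed point, or the origin of a listed thing).
The state is a dict: "time": time; "joint_positions": joint angles; "qvel": joint speeds; "joint_torque": joint torques, N m; "tool_pos": TCP position; "ee_rot": TCP orientation; "ft_force": force on the tool from outside, world axes, zero at the start; "moment": the same for the moment, N m; "finger_gap": finger opening in m.
Only numpy, scipy, OpenCV 4.12 (cv2) and the standard library are available. Lean on these libraries where they do the work, as an engineer would, in place of code of your own. Each camera call takes 0.05 s, during which the arm holds its last target.

## Working session

There is one attempt and no reset: what is moved stays moved. The work goes in short steps, Python scripts to look and compute and a shell command to move; the robot and the scene stay as the last step left them, time stands still between calls to the robot, and variables do not carry over. Pictures are saved under pics/ and viewed, and the job is handed in when it is done.

```bash
ls; mkdir -p pics; python3 - <<'E'
from rig import robot
import cv2
s=robot.sense();print(s, robot.tip_extent)
for c in("side","top"):
    im=robot.snapshot(c);cv2.imwrite(f"pics/{c}0.png",im)
    print(robot.camera_info(c))
    for n in["case_mid","case_front","rack","back","row1","row2","row3","row4","row5"]:
        r=robot.spot_point(c,n)
        print(c,n,[( [round(v,4) for v in d["location"]],round(d["confidence"],2)) for d in r[:3]])
E
```

```text
pics
{'time': 0.0, 'joint_positions': array([ 1.25219798,  0.62928319,  0.03848055,  1.51831674, -0.02695984,
        0.99629272, -0.02000779]), 'qvel': array([-7.07092706e-04, -7.52352707e-04,  6.05231791e-06, -4.20156300e-04,
       -4.83604573e-05, -1.53388348e-03,  1.07450066e-04]), 'joint_torque': array([-1.81530277e-04, -5.49720383e+01,  1.14328645e+00, -1.86628139e+01,
       -5.22317807e-02,  2.37998186e-02,  1.66528921e-04]), 'tool_pos': array([ 0.16242029, -0.62876111,  0.22361198]), 'ee_rot': array([-0.55867465,  0.43349783, -0.43247015,  0.5594031 ]), 'ft_force': array([ 0.86386239,  0.30781293, -0.23881654]), 'moment': array([0.02720272, 0.00943379, 0.02906842]), 'finger_gap': 0.09368831841850915} 0.019
{'fx': 414.79343303904926, 'fy': 414.79343303904926, 'cx': 280.0193946044253, 'cy': 215.01492227658764, 'view': array([[ 0.99828434, -0.05656453,  0.01512712, -0.53779614],
       [-0.01778693, -0.5391049 , -0.84205079,  0.06125601],
       [ 0.05578531,  0.84033705, -0.53918609,  0.97438782],
       [ 0.        ,  0.        ,  0.        ,  1.        ]])}
side case_mid [(
[... 821 characters left out ...]
, 0.93)]
top case_front [([0.4471, -0.208, 0.0439], 0.66)]
top rack [([0.6215, 0.0559, 0.0032], 0.56)]
top back [([0.677, 0.0635, 0.0022], 0.57)]
top row1 [([0.6165, 0.0972, 0.004], 0.98), ([0.6185, 0.0713, 0.0043], 0.98), ([0.6311, 0.0203, 0.0019], 0.86)]
top row2 [([0.6165, 0.0972, 0.004], 0.98), ([0.6185, 0.0713, 0.0043], 0.98), ([0.6311, 0.0203, 0.0019], 0.86)]
top row3 [([0.6165, 0.0972, 0.004], 0.98), ([0.6185, 0.0713, 0.0043], 0.98), ([0.6311, 0.0203, 0.0019], 0.86)]
top row4 [([0.6165, 0.0972, 0.004], 0.98), ([0.6185, 0.0713, 0.0043], 0.98), ([0.6311, 0.0203, 0.0019], 0.86)]
top row5 [([0.6165, 0.0972, 0.004], 0.98), ([0.6185, 0.0713, 0.0043], 0.98), ([0.6311, 0.0203, 0.0019], 0.86)]
```

View pics/top0.png

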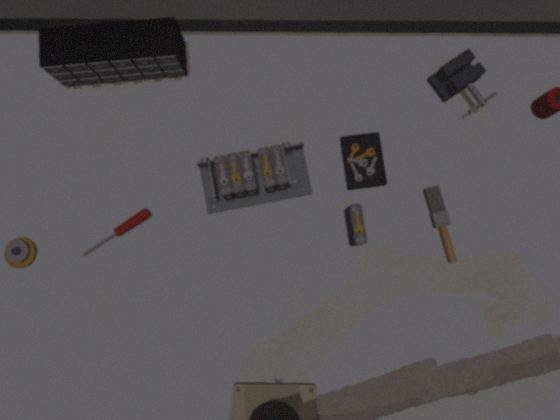

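View pics/side0.png

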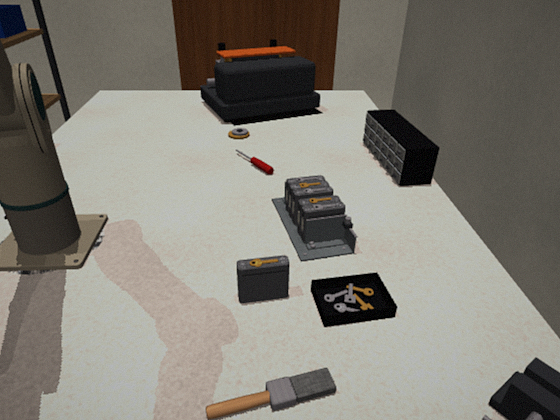

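```bash
cat > h.py <<'E'
import numpy as np, cv2
from rig import robot
def proj(c,p):
    i=robot.camera_info(c);q=i["view"]@np.append(p,1)
    return np.array([i["fx"]*q[0]/q[2]+i["cx"],i["fy"]*q[1]/q[2]+i["cy"]])
def unproj(c,uv,z):
    i=robot.camera_info(c);V=i["view"];R=V[:3,:3];t=V[:3,3]
    d=R.T@np.array([(uv[0]-i["cx"])/i["fx"],(uv[1]-i["cy"])/i["fy"],1]);o=-R.T@t
    return o+d*(z-o[2])/d[2]
def crop(im,u0,v0,w,h,s,name):
    c=im[v0:v0+h,u0:u0+w].astype(float)
    c=255*(np.clip(c*1.6,0,255)/255)**0.6
    cv2.imwrite(name,cv2.resize(c.astype(np.uint8),None,fx=s,fy=s,interpolation=cv2.INTER_CUBIC))
E
python3 - <<'E'
from h import *
im=cv2.imread("pics/top0.png");crop(im,190,135,130,90,6,"pics/topc0.png")
im=cv2.imread("pics/top0.png");crop(im,325,125,75,130,4.5,"pics/topd0.png")
im=cv2.imread("pics/side0.png");crop(im,225,165,140,145,4,"pics/sidec0.png")
E
```

```text
(no output)
```

View pics/topc0.png

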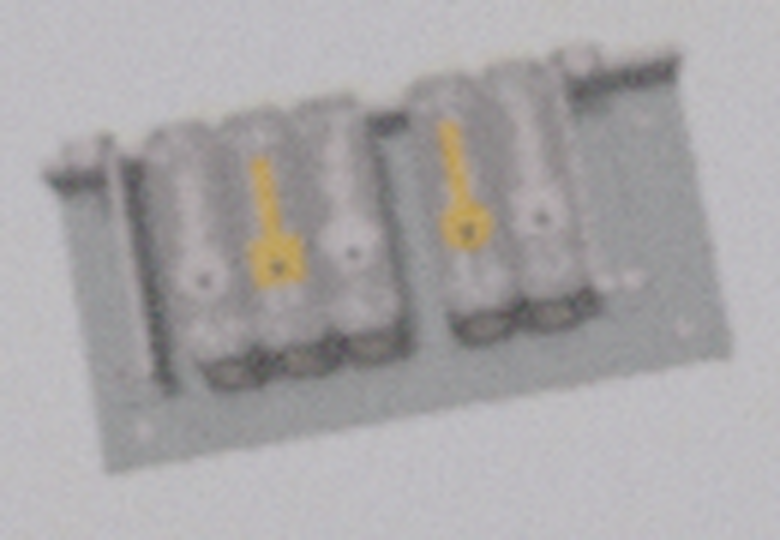

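View pics/topd0.png

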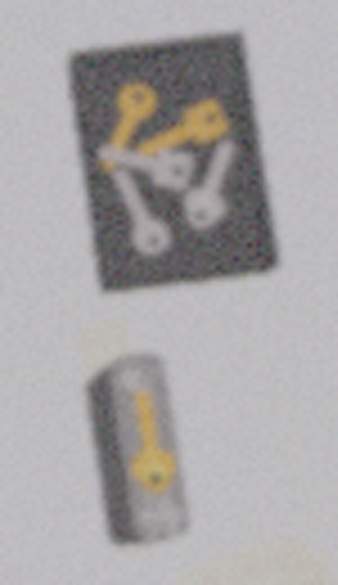

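View pics/sidec0.png

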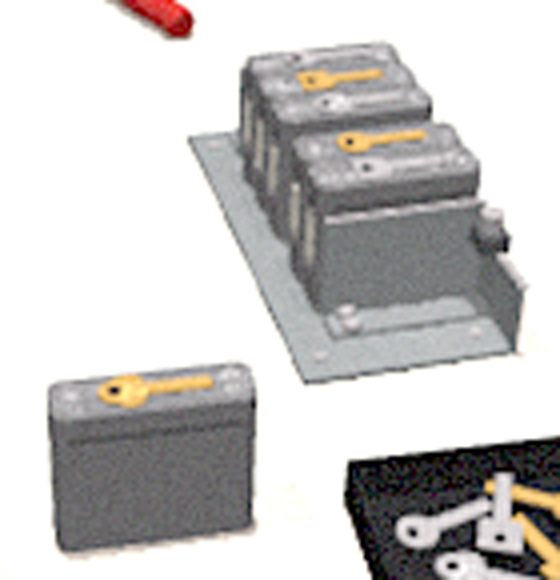

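```bash
python3 - <<'E'
from h import *
from scipy.spatial.transform import Rotation as R
s=robot.sense();print(R.from_quat(s["ee_rot"]).as_matrix().round(3))
def T(p,z): return unproj("top",(p[0]/6+190-.42,p[1]/6+135-.42),z)[:2]
FL=T((108,470),.004);FR=T((732,355),.004);print(FL,FR,np.linalg.norm(FL-FR))
d=FL-FR;yaw=np.arctan2(-d[0],d[1]);print("yaw",yaw, np.degrees(yaw))
c,s_=np.cos(yaw),np.sin(yaw);RR=np.array([[c,-s_],[s_,c]])
O=(FL+FR)/2-RR@[-.075,0];print("O",O)
def rk(p,z): return (RR.T@(T(p,z)-O)*1000).round(1)
for n,p,z in[("gapL back top",(372,140),.089),("gap R back",(412,100),.089),("gapLfront",(408,320),.089),("gapRfront",(450,310),.089),("row1 left back",(147,150),.089),("row1 leftfront",(195,350),.089),("plateL top in back",(122,160),.066),("plL front",(155,385),.066),("row5 R front",(590,290),.089),("row5 R back",(545,75),.089)]: print(n,rk(p,z))
def T2(p,z): return unproj("top",(p[0]/4.5+325-.4,p[1]/4.5+125-.4),z)[:2]
a=T2((160,365),.085);b=T2((187,530),.085);print("stray right edge",a,b,np.degrees(np.arctan2(*(a-b)[::-1])))
a=T2((113,365),.085);b=T2((138,538),.085);print("stray left edge",a,b,np.degrees(np.arctan2(*(a-b)[::-1])))
E
```

```text
[[ 0.25   0.     0.968]
 [-0.968  0.     0.25 ]
 [-0.    -1.     0.   ]]
[0.52677926 0.17730504] [ 0.5797952  -0.09518014] 0.27759478316386627
yaw 0.19216367657603622 11.010167643523834
O [0.62690673 0.05538619]
gapL back top [26.7 -1.9]
gap R back [ 40.2 -21. ]
gapLfront [-49.6  -3.2]
gapRfront [-48.7 -20.7]
row1 left back [39.4 89.2]
row1 leftfront [-46.   83.6]
plateL top in back [ 43.5 102.8]
plL front [-53.  104.7]
row5 R front [-51. -78.]
row5 R back [ 40.6 -76.6]
stray right edge [ 0.53767772 -0.2064932 ] [ 0.44907522 -0.21921614] 8.171569112496705
stray left edge [ 0.53747806 -0.18116404] [ 0.44462079 -0.19305268] 7.295961615315317
```

```bash
cat >> h.py <<'E'
def rect(w,d,r):
    P=[]
    for sx,sy,a0 in[(1,1,0),(-1,1,90),(-1,-1,180),(1,-1,270)]:
        for a in np.radians(np.linspace(a0,a0+90,8)): P.append([sx*(d/2-r)+r*np.cos(a),sy*(w/2-r)+r*np.sin(a)])
    return np.array(P)
def rot(y): return np.array([[np.cos(y),-np.sin(y)],[np.sin(y),np.cos(y)]])
def overlay(cam,im,polys,u0,v0,w,h,s,name):
    c=im[v0:v0+h,u0:u0+w].astype(float);c=255*(np.clip(c*1.6,0,255)/255)**0.6
    c=cv2.resize(c.astype(np.uint8),None,fx=s,fy=s,interpolation=cv2.INTER_CUBIC)
    for P,z,col in polys:
        q=np.array([(proj(cam,[*p,z])-[u0,v0]+.5)*s-.5 for p in P])
        cv2.polylines(c,[np.round(q*8).astype(np.int32)],True,col,1,cv2.LINE_AA,3)
    cv2.imwrite(name,c)
E
python3 - <<'E'
from h import *
yaw=np.radians(11.0);O=np.array([.627,.055]);A=rot(yaw)
def rackpoly(P,off=(0,0),dy=0): return (P@rot(dy).T+off)@A.T+O
po=[(rackpoly(np.array([[-.075,-.14],[-.075,.14],[.053,.14],[.053,-.14]])),.004,(0,0,255))]
cs=rect(.03,.1,.008)
for y in[.072,.042,.012,-.0355,-.0655]: po.append((rackpoly(cs,(0,y)),.089,(0,255,0)));po.append((rackpoly(cs,(0,y)),.004,(255,128,0)))
st=cs@rot(np.radians(7.8)).T+[.4925,-.1995]
po+= [(st,.085,(0,255,0)),(st,0,(255,128,0))]
t=cv2.imread("pics/top0.png");s=cv2.imread("pics/side0.png")
overlay("top",t,po,190,135,130,90,6,"pics/o1.png")
overlay("top",t,po,335,190,50,65,9,"pics/o2.png")
overlay("side",s,po,225,165,140,145,4,"pics/o3.png")
E
```

```text
(no output)
```

View pics/o1.png

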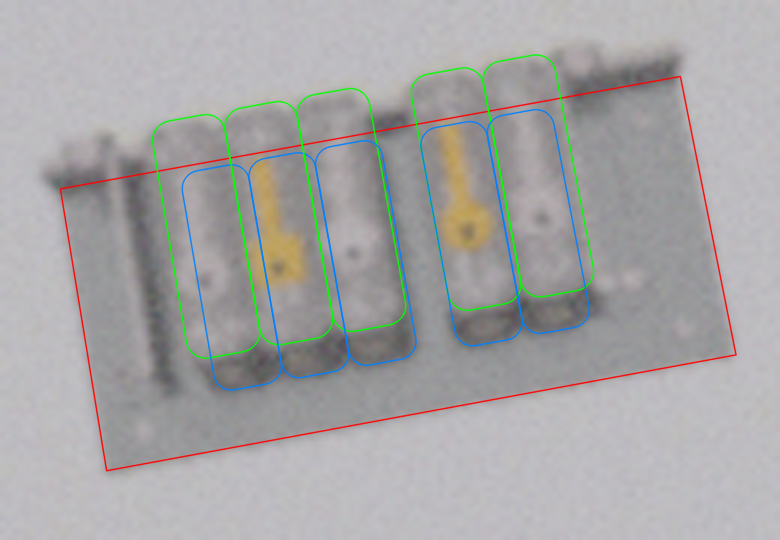

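View pics/o2.png

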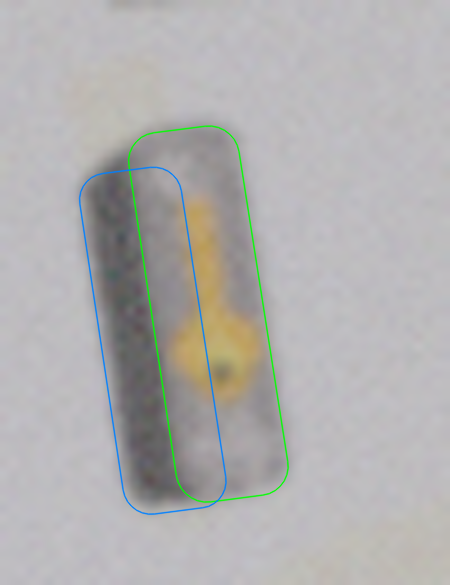

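View pics/o3.png

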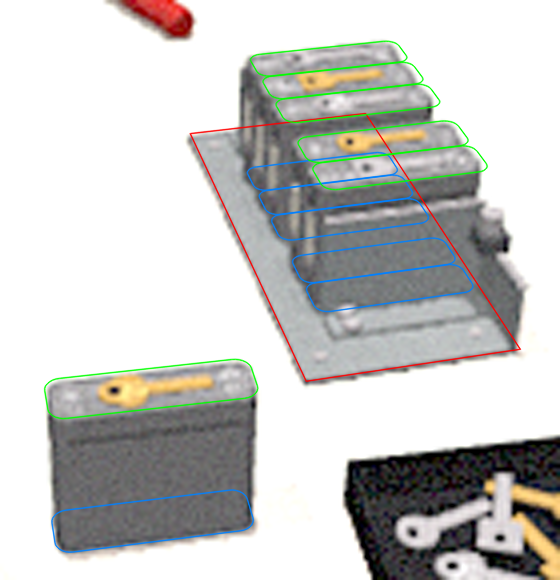

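```bash
R='' ; python3 -m creep '[{"dz":0.79,"dx":-0.674},{"dz":0.79,"dx":-0.674},{"dz":0.79,"dx":-0.674},{"dz":0.79,"dx":-0.674},{"dz":0.79,"dx":-0.674},{"dz":0.79,"dx":-0.674},{"dz":0.79,"dx":-0.674},{"dz":0.79,"dx":-0.674},{"dz":0.79,"dx":-0.674},{"dz":0.79,"dx":-0.674}]' 40
```

```text
invalid input
```

```bash
python3 -m creep '[{"dz":0.87,"dx":-0.748},{"dz":0.87,"dx":-0.748},{"dz":0.87,"dx":-0.748},{"dz":0.87,"dx":-0.748},{"dz":0.87,"dx":-0.748},{"dz":0.87,"dx":-0.748},{"dz":0.87,"dx":-0.748},{"dz":0.87,"dx":-0.748},{"dz":0.87,"dx":-0.748,"ry":0.56},{"ry":0.56}]'
```

```text
invalid input
```

```bash
python3 -m creep '[{"dx":-0.674,"dy":0,"dz":0.79,"rx":0,"ry":0,"rz":0,"fingers":100},{"dx":-0.674,"dy":0,"dz":0.79,"rx":0,"ry":0,"rz":0,"fingers":100},{"dx":-0.674,"dy":0,"dz":0.79,"rx":0,"ry":0,"rz":0,"fingers":100},{"dx":-0.674,"dy":0,"dz":0.79,"rx":0,"ry":0,"rz":0,"fingers":100},{"dx":-0.674,"dy":0,"dz":0.79,"rx":0,"ry":0,"rz":0,"fingers":100},{"dx":-0.674,"dy":0,"dz":0.79,"rx":0,"ry":0,"rz":0,"fingers":100},{"dx":-0.674,"dy":0,"dz":0.79,"rx":0,"ry":0,"rz":0,"fingers":100},{"dx":-0.674,"dy":0,"dz":0.79,"rx":0,"ry":0,"rz":0,"fingers":100},{"dx":-0.674,"dy":0,"dz":0.79,"rx":0,"ry":0,"rz":0,"fingers":100},{"dx":-0.674,"dy":0,"dz":0.79,"rx":0,"ry":0,"rz":0,"fingers":100}]' 40
```

```text
time: 2.0
tool_pos: [0.3123, -0.416, 0.2247]
ee_rot: [0.559, -0.433, 0.433, -0.559]
ft_force: [-0.1, 0.9, -0.1]
finger_gap: 0.0937
```

```bash
python3 -m creep '[{"dx":-0.747,"dy":0,"dz":0.877,"rx":0,"ry":0,"rz":0,"fingers":100},{"dx":-0.747,"dy":0,"dz":0.877,"rx":0,"ry":0,"rz":0,"fingers":100},{"dx":-0.747,"dy":0,"dz":0.877,"rx":0,"ry":0,"rz":0,"fingers":100},{"dx":-0.747,"dy":0,"dz":0.877,"rx":0,"ry":0,"rz":0,"fingers":100},{"dx":-0.747,"dy":0,"dz":0.877,"rx":0,"ry":0,"rz":0,"fingers":100},{"dx":-0.747,"dy":0,"dz":0.877,"rx":0,"ry":0,"rz":0,"fingers":100},{"dx":-0.747,"dy":0,"dz":0.877,"rx":0,"ry":0,"rz":0,"fingers":100},{"dx":-0.747,"dy":0,"dz":0.877,"rx":0,"ry":0,"rz":0,"fingers":100},{"dx":-0.747,"dy":0,"dz":0.877,"rx":0,"ry":0.56,"rz":0,"fingers":100},{"dx":0,"dy":0,"dz":0,"rx":0,"ry":0.56,"rz":0,"fingers":100}]'
cat > st.py <<'E'
from h import *
from scipy.spatial.transform import Rotation as Ro
s=robot.sense();M=Ro.from_quat(s["ee_rot"]).as_matrix()
A=rot(np.radians(11.0));p=s["tool_pos"]
print("t %.2f"%s["time"],"tcp",p.round(4),"toolz yaw",np.degrees(np.arctan2(M[1,2],M[0,2])).round(2),"tilt",M[:,1].round(3),"gap",round(s["finger_gap"],4))
r=A.T@(p[:2]-[.627,.055]);F=s["ft_force"];f=A.T@F[:2]
print("tcp rack mm",(r*1000).round(1),"force rack",f.round(2),F[2].round(2),"mom",s["moment"].round(2))
E
python3 st.py
```

```text
time: 3.0
tool_pos: [0.4635, -0.2006, 0.2246]
ee_rot: [-0.533, 0.464, -0.464, 0.535]
ft_force: [-0.5, -0.7, -0.9]
finger_gap: 0.0943
t 3.00 tcp [ 0.4635 -0.2006  0.2246] toolz yaw 8.0 tilt [ 0.002  0.002 -1.   ] gap 0.0943
tcp rack mm [-209.3 -219.7] force rack [-0.63 -0.58] -0.92 mom [ 0.03  0.02 -0.04]
```

```bash
python3 -m creep '[{"dx":0.11,"dy":0.78,"dz":-0.12,"rx":0,"ry":0,"rz":0,"fingers":100},{"dx":0,"dy":0.78,"dz":0,"rx":0,"ry":0,"rz":0,"fingers":100},{"dx":0,"dy":0.78,"dz":0,"rx":0,"ry":0,"rz":0,"fingers":100},{"dx":0,"dy":0.78,"dz":0,"rx":0,"ry":0,"rz":0,"fingers":100},{"dx":0,"dy":0.78,"dz":0,"rx":0,"ry":0,"rz":0,"fingers":100},{"dx":0,"dy":0.78,"dz":0,"rx":0,"ry":0,"rz":0,"fingers":100},{"dx":0,"dy":0.78,"dz":0,"rx":0,"ry":0,"rz":0,"fingers":100},{"dx":0,"dy":0.78,"dz":0,"rx":0,"ry":0,"rz":0,"fingers":100},{"dx":0,"dy":0.78,"dz":0,"rx":0,"ry":0,"rz":0,"fingers":100},{"dx":0,"dy":0,"dz":0,"rx":0,"ry":0,"rz":0,"fingers":100}]'
python3 st.py; python3 - <<'E'
from h import *
t=robot.snapshot("side");crop(t,200,160,170,150,4,"pics/g1.png")
E
```

```text
time: 4.0
tool_pos: [0.4568, -0.2073, 0.0472]
ee_rot: [0.533, -0.466, 0.464, -0.532]
ft_force: [-0.0, 0.3, 0.6]
finger_gap: 0.0941
t 4.00 tcp [ 0.4568 -0.2073  0.0472] toolz yaw 7.77 tilt [-0.004  0.002 -1.   ] gap 0.0941
tcp rack mm [-217.1 -225. ] force rack [0.01 0.29] 0.64 mom [0.01 0.02 0.01]
```

View pics/g1.png

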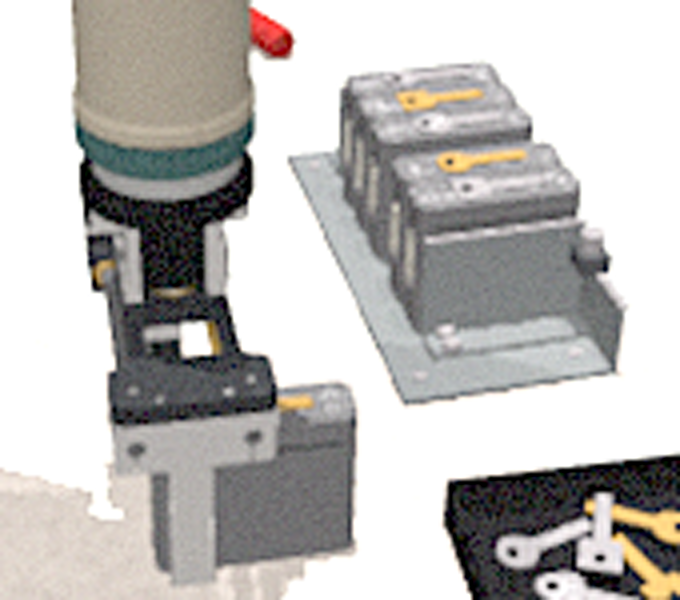

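```bash
python3 -m creep '[{"dx":-0.06,"dy":0,"dz":0.08,"rx":0,"ry":0,"rz":0,"fingers":100},{"dx":-0.06,"dy":0,"dz":0.08,"rx":0,"ry":0,"rz":0,"fingers":100},{"dx":0,"dy":0,"dz":0,"rx":0,"ry":0,"rz":0,"fingers":60},{"dx":0,"dy":0,"dz":0,"rx":0,"ry":0,"rz":0,"fingers":45},{"dx":0,"dy":0,"dz":0,"rx":0,"ry":0,"rz":0,"fingers":40},{"dx":0,"dy":0,"dz":0,"rx":0,"ry":0,"rz":0,"fingers":35},{"dx":0,"dy":0,"dz":0,"rx":0,"ry":0,"rz":0,"fingers":30},{"dx":0,"dy":0,"dz":0,"rx":0,"ry":0,"rz":0,"fingers":20},{"dx":0,"dy":0,"dz":0,"rx":0,"ry":0,"rz":0,"fingers":20},{"dx":0,"dy":0,"dz":0,"rx":0,"ry":0,"rz":0,"fingers":20}]' 40
python3 st.py
```

```text
time: 5.05
tool_pos: [0.4617, -0.2044, 0.049]
ee_rot: [0.533, -0.465, 0.465, -0.533]
ft_force: [-0.3, -0.5, 0.0]
finger_gap: 0.0339
t 5.05 tcp [ 0.4617 -0.2044  0.049 ] toolz yaw 7.76 tilt [ 0. -0. -1.] gap 0.0339
tcp rack mm [-211.8 -223.1] force rack [-0.41 -0.46] 0.02 mom [-0.01  0.01  0.02]
```

```bash
python3 -m creep '[{"dx":0,"dy":0,"dz":0,"rx":0,"ry":0,"rz":0,"fingers":10},{"dx":0,"dy":0,"dz":0,"rx":0,"ry":0,"rz":0,"fingers":10},{"dx":0,"dy":0,"dz":0,"rx":0,"ry":0,"rz":0,"fingers":10},{"dx":0,"dy":-0.24,"dz":0,"rx":0,"ry":0,"rz":0,"fingers":10},{"dx":0,"dy":-0.24,"dz":0,"rx":0,"ry":0,"rz":0,"fingers":10},{"dx":0,"dy":0,"dz":0,"rx":0,"ry":-0.27,"rz":0,"fingers":10},{"dx":0,"dy":0,"dz":0,"rx":0,"ry":-0.27,"rz":0,"fingers":10},{"dx":0,"dy":0,"dz":0,"rx":0,"ry":0,"rz":0,"fingers":10},{"dx":0,"dy":0,"dz":0,"rx":0,"ry":0,"rz":0,"fingers":10},{"dx":0,"dy":0,"dz":0,"rx":0,"ry":0,"rz":0,"fingers":10}]' 45
python3 st.py
```

```text
time: 6.05
tool_pos: [0.4615, -0.2043, 0.0608]
ee_rot: [0.546, -0.45, 0.45, -0.546]
ft_force: [0.2, -0.5, -3.9]
finger_gap: 0.0297
t 6.05 tcp [ 0.4615 -0.2043  0.0608] toolz yaw 11.0 tilt [-0.  0. -1.] gap 0.0297
tcp rack mm [-211.9 -223. ] force rack [ 0.06 -0.49] -3.88 mom [0.04 0.13 0.04]
```

```bash
python3 -m creep '[{"dx":-0.5,"dy":0,"dz":0.1,"rx":0,"ry":0,"rz":0,"fingers":10},{"dx":-1,"dy":0,"dz":0.3,"rx":0,"ry":0,"rz":0,"fingers":10},{"dx":-1,"dy":0,"dz":0.35,"rx":0,"ry":0,"rz":0,"fingers":10},{"dx":-1,"dy":0,"dz":0.35,"rx":0,"ry":0,"rz":0,"fingers":10},{"dx":-1,"dy":0,"dz":0.35,"rx":0,"ry":0,"rz":0,"fingers":10},{"dx":-1,"dy":0,"dz":0.35,"rx":0,"ry":0,"rz":0,"fingers":10},{"dx":-1,"dy":0,"dz":0.35,"rx":0,"ry":0,"rz":0,"fingers":10},{"dx":-1,"dy":0,"dz":0.35,"rx":0,"ry":0,"rz":0,"fingers":10},{"dx":-0.65,"dy":0,"dz":0.25,"rx":0,"ry":0,"rz":0,"fingers":10},{"dx":-0.3,"dy":0,"dz":0.1,"rx":0,"ry":0,"rz":0,"fingers":10}]'
python3 -m creep '[{"dx":0,"dy":0.1,"dz":0,"rx":0,"ry":0,"rz":0,"fingers":10},{"dx":0,"dy":0.1,"dz":0,"rx":0,"ry":0,"rz":0,"fingers":10},{"dx":0,"dy":0,"dz":0,"rx":0,"ry":0,"rz":0,"fingers":10},{"dx":0,"dy":0,"dz":0,"rx":0,"ry":0,"rz":0,"fingers":10},{"dx":0,"dy":0,"dz":0,"rx":0,"ry":0,"rz":0,"fingers":10},{"dx":0,"dy":0,"dz":0,"rx":0,"ry":0,"rz":0,"fingers":10},{"dx":0,"dy":0,"dz":0,"rx":0,"ry":0,"rz":0,"fingers":10},{"dx":0,"dy":0,"dz":0,"rx":0,"ry":0,"rz":0,"fingers":10},{"dx":0,"dy":0,"dz":0,"rx":0,"ry":0,"rz":0,"fingers":10},{"dx":0,"dy":0,"dz":0,"rx":0,"ry":0,"rz":0,"fingers":10}]'
python3 st.py
python3 - <<'E'
from h import *
t=robot.snapshot("top");s=robot.snapshot("side")
cv2.imwrite("pics/top1.png",t)
crop(t,180,130,130,130,4.6,"pics/t1.png");crop(s,200,130,170,150,4,"pics/s1.png")
E
```

```text
time: 7.05
tool_pos: [0.4912, 0.0201, 0.0609]
ee_rot: [-0.546, 0.449, -0.448, 0.547]
ft_force: [1.3, 0.6, -4.4]
finger_gap: 0.0298
time: 8.05
tool_pos: [0.4913, 0.0167, 0.056]
ee_rot: [-0.546, 0.45, -0.45, 0.546]
ft_force: [0.1, 0.8, -4.6]
finger_gap: 0.0299
t 8.05 tcp [0.4913 0.0167 0.056 ] toolz yaw 11.01 tilt [ 0. -0. -1.] gap 0.0299
tcp rack mm [-140.5  -11.7] force rack [0.26 0.73] -4.62 mom [-0.04  0.1  -0.04]
```

View pics/t1.png

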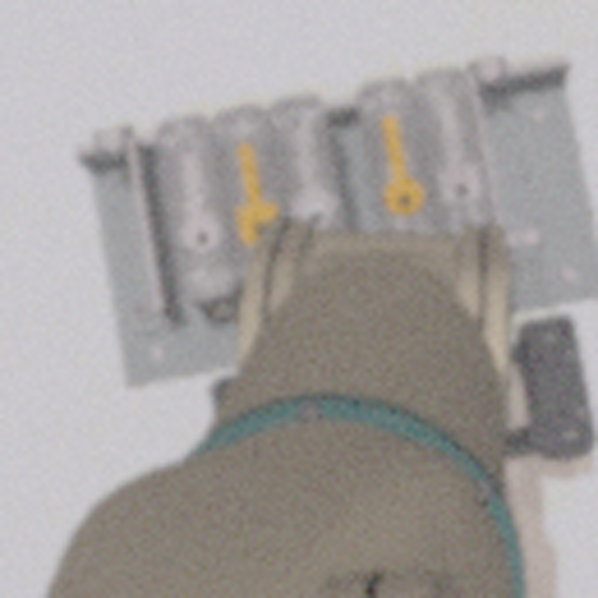

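View pics/s1.png

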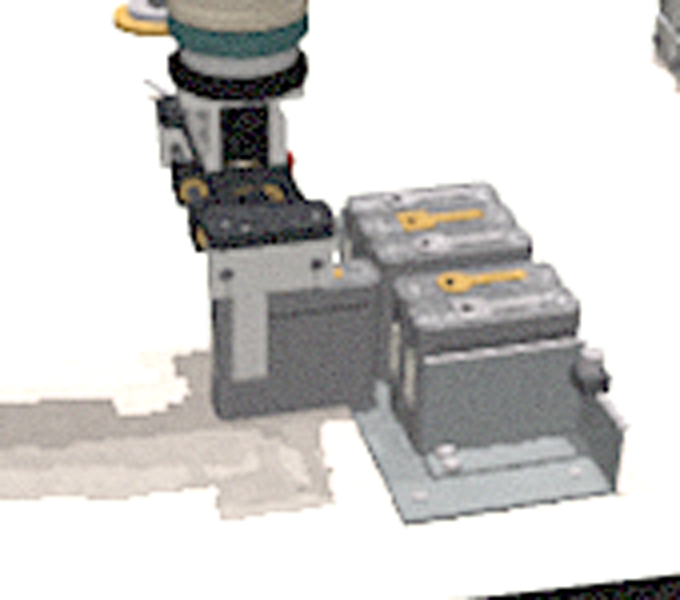

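```bash
python3 - <<'E'
from h import *
s=robot.snapshot("side");cv2.imwrite("pics/side1.png",s)
u0,v0,k=245,170,12
c=s[v0:v0+70,u0:u0+65].astype(float);c=255*(np.clip(c*1.2,0,255)/255)**0.6
c=cv2.resize(c.astype(np.uint8),None,fx=k,fy=8,interpolation=cv2.INTER_CUBIC)
st=robot.sense();p=st["tool_pos"]
from scipy.spatial.transform import Rotation as Ro
M=Ro.from_quat(st["ee_rot"]).as_matrix()
def mark(tx,ty,tz,col,txt):
    q=proj("side",p+M@[tx,ty,tz]);q=((q-[u0,v0]+.5)*[k,8]).astype(int)
    cv2.circle(c,tuple(int(v) for v in q),4,col,-1);cv2.putText(c,txt,tuple(int(v)+5 for v in q),0,.4,col,1)
for ty in(19,0,-20,-30,-40,-50,-60,-78): 
  for tz in(-8,8): mark(.0275,ty/1000,tz/1000,(0,0,255),str(ty))
for tz in(-37,37): mark(.0275,-.05,tz/1000,(255,0,0),"b50"); mark(.0275,-.04,tz/1000,(255,0,0),"b40")
for tz in(-18,82): mark(.015,.0515,tz/1000,(0,255,0),"c");mark(.015,-.0335,tz/1000,(0,255,0),"c")
cv2.imwrite("pics/z1.png",c)
E
```

```text
(no output)
```

View pics/z1.png

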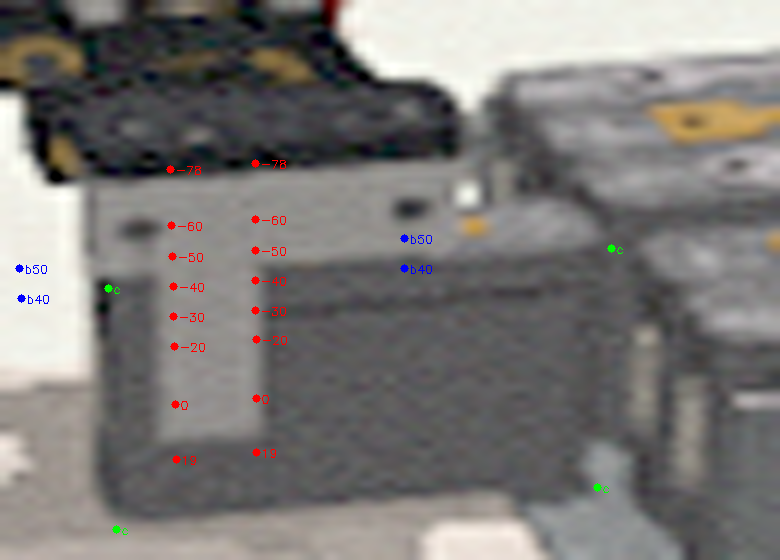

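```bash
cat > ov.py <<'E'
import sys
from h import *
from scipy.spatial.transform import Rotation as Ro
yaw=np.radians(11.0);O=np.array([.627,.055]);A=rot(yaw)
def side_overlay(name,s,off=.0295,cols=True):
    st=robot.sense();p=st["tool_pos"];M=Ro.from_quat(st["ee_rot"]).as_matrix()
    ty=np.arctan2(M[1,2],M[0,2]);cs=rect(.03,.1,.008)
    held=(cs+[off,0])@rot(ty).T+p[:2]
    po=[(held,p[2]-.049+.085,(0,255,0)),(held,p[2]-.049,(0,255,0))]
    for y in[.072,.042,.012,-.0355,-.0655]:
        P=(cs+[0,y])@A.T+O
        po+=[(P,.089,(0,255,255)),(P,.004,(255,128,0))]
    po.append((np.array([[-.075,-.14],[-.075,.14],[.053,.14],[.053,-.14]])@A.T+O,.004,(0,0,255)))
    overlay("side",s,po,248,165,110,95,7,name)
if __name__=="__main__":
    s=cv2.imread("pics/side1.png");side_overlay("pics/so1.png",s)
E
python3 ov.py
```

View pics/so1.png

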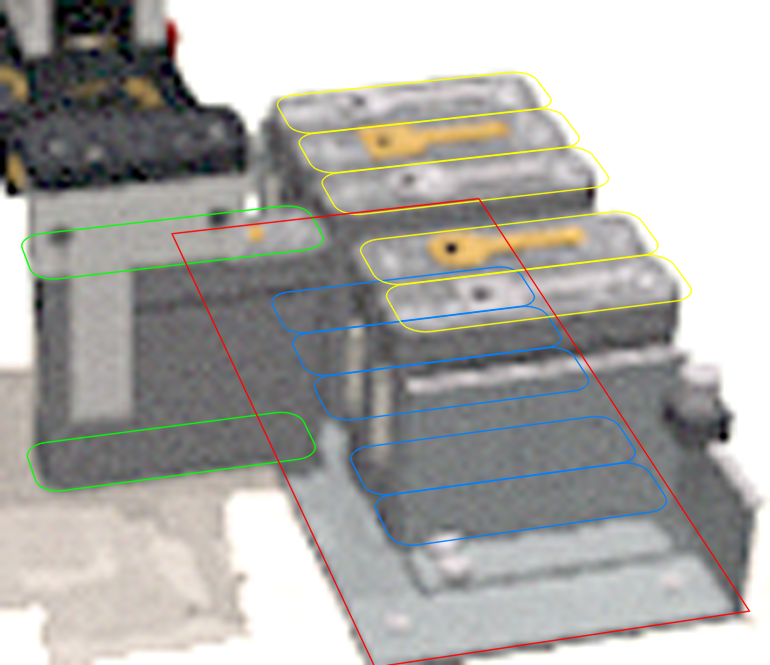

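```bash
python3 -m creep '[{"dx":0,"dy":0.05,"dz":0.08,"rx":0,"ry":0,"rz":0,"fingers":10},{"dx":0,"dy":0,"dz":0.08,"rx":0,"ry":0,"rz":0,"fingers":10},{"dx":0,"dy":0,"dz":0.08,"rx":0,"ry":0,"rz":0,"fingers":10},{"dx":0,"dy":0,"dz":0.04,"rx":0,"ry":0,"rz":0,"fingers":10},{"dx":0,"dy":0,"dz":0.04,"rx":0,"ry":0,"rz":0,"fingers":10},{"dx":0,"dy":0,"dz":0.04,"rx":0,"ry":0,"rz":0,"fingers":10},{"dx":0,"dy":0,"dz":0.02,"rx":0,"ry":0,"rz":0,"fingers":10},{"dx":0,"dy":0,"dz":0.02,"rx":0,"ry":0,"rz":0,"fingers":10},{"dx":0,"dy":0,"dz":0,"rx":0,"ry":0,"rz":0,"fingers":10},{"dx":0,"dy":0,"dz":0,"rx":0,"ry":0,"rz":0,"fingers":10}]'
python3 st.py
```

```text
time: 9.2
tool_pos: [0.5007, 0.0186, 0.0547]
ee_rot: [0.546, -0.45, 0.45, -0.546]
ft_force: [-1.6, 0.8, -4.0]
finger_gap: 0.03
t 9.20 tcp [0.5007 0.0186 0.0547] toolz yaw 11.01 tilt [-0.001  0.    -1.   ] gap 0.03
tcp rack mm [-130.9  -11.7] force rack [-1.42  1.11] -4.02 mom [0.05 0.4  0.02]
```

```bash
python3 -m creep '[{"dx":0,"dy":0,"dz":0.02,"rx":0,"ry":0,"rz":0,"fingers":10},{"dx":0,"dy":0,"dz":0.02,"rx":0,"ry":0,"rz":0,"fingers":10},{"dx":0,"dy":0,"dz":0.02,"rx":0,"ry":0,"rz":0,"fingers":10},{"dx":0,"dy":0,"dz":0,"rx":0,"ry":0,"rz":0,"fingers":10},{"dx":0,"dy":0,"dz":0,"rx":0,"ry":0,"rz":0,"fingers":10},{"dx":0,"dy":0,"dz":0,"rx":0,"ry":0,"rz":0,"fingers":10},{"dx":0,"dy":0,"dz":0,"rx":0,"ry":0,"rz":0,"fingers":10},{"dx":0,"dy":0,"dz":0,"rx":0,"ry":0,"rz":0,"fingers":10},{"dx":0,"dy":0,"dz":0,"rx":0,"ry":0,"rz":0,"fingers":10},{"dx":0,"dy":0,"dz":0,"rx":0,"ry":0,"rz":0,"fingers":10}]'
python3 st.py; python3 - <<'E'
from ov import *
s=robot.snapshot("side");side_overlay("pics/so2.png",s,.0315)
E
python3 st.py
```

```text
time: 10.2
tool_pos: [0.5019, 0.019, 0.0546]
ee_rot: [0.546, -0.45, 0.449, -0.545]
ft_force: [-5.1, 1.9, -4.8]
finger_gap: 0.0296
t 10.20 tcp [0.5019 0.019  0.0546] toolz yaw 11.02 tilt [-0.001  0.    -1.   ] gap 0.0296
tcp rack mm [-129.7  -11.4] force rack [-4.62  2.85] -4.82 mom [0.37 1.19 0.13]
t 10.25 tcp [0.5019 0.019  0.0546] toolz yaw 11.02 tilt [-0.001  0.    -1.   ] gap 0.0299
tcp rack mm [-129.7  -11.4] force rack [-4.38  2.47] -3.95 mom [0.44 1.13 0.15]
```

View pics/so2.png

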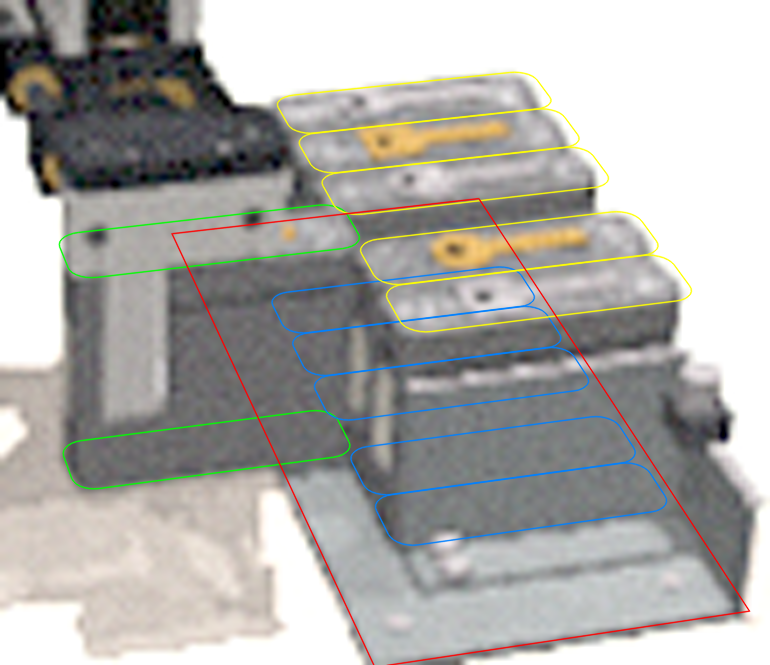

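```bash
python3 -m creep '[{"dx":-0.02,"dy":0,"dz":0,"rx":0,"ry":0,"rz":0,"fingers":10},{"dx":-0.02,"dy":0,"dz":0,"rx":0,"ry":0,"rz":0,"fingers":10},{"dx":-0.02,"dy":0,"dz":0,"rx":0,"ry":0,"rz":0,"fingers":10},{"dx":0,"dy":0,"dz":0,"rx":0,"ry":0,"rz":0,"fingers":10},{"dx":0,"dy":0,"dz":0,"rx":0,"ry":0,"rz":0,"fingers":10},{"dx":0,"dy":0,"dz":0,"rx":0,"ry":0,"rz":0,"fingers":10},{"dx":0,"dy":0,"dz":0,"rx":0,"ry":0,"rz":0,"fingers":10},{"dx":0,"dy":0,"dz":0,"rx":0,"ry":0,"rz":0,"fingers":10},{"dx":0,"dy":0,"dz":0,"rx":0,"ry":0,"rz":0,"fingers":10},{"dx":0,"dy":0,"dz":0,"rx":0,"ry":0,"rz":0,"fingers":10}]'
python3 st.py
```

```text
time: 11.25
tool_pos: [0.5025, 0.0203, 0.0548]
ee_rot: [-0.546, 0.45, -0.45, 0.546]
ft_force: [-2.3, 1.7, -4.2]
finger_gap: 0.0296
t 11.25 tcp [0.5025 0.0203 0.0548] toolz yaw 11.0 tilt [ 0.  0. -1.] gap 0.0296
tcp rack mm [-128.8  -10.3] force rack [-1.91  2.13] -4.2 mom [0.36 0.87 0.15]
```

```bash
python3 -m creep '[{"dx":-0.02,"dy":0,"dz":0,"rx":0,"ry":0,"rz":0,"fingers":10},{"dx":-0.02,"dy":0,"dz":0,"rx":0,"ry":0,"rz":0,"fingers":10},{"dx":-0.02,"dy":0,"dz":0,"rx":0,"ry":0,"rz":0,"fingers":10},{"dx":0,"dy":0,"dz":0.02,"rx":0,"ry":0,"rz":0,"fingers":10},{"dx":0,"dy":0,"dz":0.02,"rx":0,"ry":0,"rz":0,"fingers":10},{"dx":0,"dy":0,"dz":0,"rx":0,"ry":0,"rz":0,"fingers":10},{"dx":0,"dy":0,"dz":0,"rx":0,"ry":0,"rz":0,"fingers":10},{"dx":0,"dy":0,"dz":0,"rx":0,"ry":0,"rz":0,"fingers":10},{"dx":0,"dy":0,"dz":0,"rx":0,"ry":0,"rz":0,"fingers":10},{"dx":0,"dy":0,"dz":0,"rx":0,"ry":0,"rz":0,"fingers":10}]'
python3 st.py
```

```text
time: 12.25
tool_pos: [0.5033, 0.0218, 0.0548]
ee_rot: [-0.546, 0.45, -0.45, 0.546]
ft_force: [-1.7, -2.1, -3.9]
finger_gap: 0.0295
t 12.25 tcp [0.5033 0.0218 0.0548] toolz yaw 10.99 tilt [ 0.001 -0.    -1.   ] gap 0.0295
tcp rack mm [-127.8   -9. ] force rack [-2.11 -1.71] -3.86 mom [-0.33  0.46 -0.05]
```

```bash
python3 -m creep '[{"dx":-0.02,"dy":0,"dz":0,"rx":0,"ry":0,"rz":0,"fingers":10},{"dx":-0.02,"dy":0,"dz":0,"rx":0,"ry":0,"rz":0,"fingers":10},{"dx":-0.02,"dy":0,"dz":0,"rx":0,"ry":0,"rz":0,"fingers":10},{"dx":0,"dy":0,"dz":0,"rx":0,"ry":0,"rz":0,"fingers":10},{"dx":0,"dy":0,"dz":0,"rx":0,"ry":0,"rz":0,"fingers":10},{"dx":0,"dy":0,"dz":0,"rx":0,"ry":0,"rz":0,"fingers":10},{"dx":0,"dy":0,"dz":0,"rx":0,"ry":0,"rz":0,"fingers":10},{"dx":0,"dy":0,"dz":0,"rx":0,"ry":0,"rz":0,"fingers":10},{"dx":0,"dy":0,"dz":0,"rx":0,"ry":0,"rz":0,"fingers":10},{"dx":0,"dy":0,"dz":0,"rx":0,"ry":0,"rz":0,"fingers":10}]'
python3 st.py
```

```text
time: 13.25
tool_pos: [0.5029, 0.0235, 0.0548]
ee_rot: [-0.546, 0.45, -0.45, 0.546]
ft_force: [-0.3, -1.2, -4.4]
finger_gap: 0.0294
t 13.25 tcp [0.5029 0.0235 0.0548] toolz yaw 11.01 tilt [ 0.  0. -1.] gap 0.0294
tcp rack mm [-127.8   -7.2] force rack [-0.5  -1.13] -4.37 mom [-0.19  0.27 -0.01]
```

```bash
python3 -m creep '[{"dx":-0.02,"dy":0,"dz":0.02,"rx":0,"ry":0,"rz":0,"fingers":10},{"dx":-0.02,"dy":0,"dz":0.02,"rx":0,"ry":0,"rz":0,"fingers":10},{"dx":-0.02,"dy":0,"dz":0.02,"rx":0,"ry":0,"rz":0,"fingers":10},{"dx":-0.02,"dy":0,"dz":0.02,"rx":0,"ry":0,"rz":0,"fingers":10},{"dx":0,"dy":0,"dz":0,"rx":0,"ry":0,"rz":0,"fingers":10},{"dx":0,"dy":0,"dz":0,"rx":0,"ry":0,"rz":0,"fingers":10},{"dx":0,"dy":0,"dz":0,"rx":0,"ry":0,"rz":0,"fingers":10},{"dx":0,"dy":0,"dz":0,"rx":0,"ry":0,"rz":0,"fingers":10},{"dx":0,"dy":0,"dz":0,"rx":0,"ry":0,"rz":0,"fingers":10},{"dx":0,"dy":0,"dz":0,"rx":0,"ry":0,"rz":0,"fingers":10}]'
python3 st.py
```

```text
time: 14.25
tool_pos: [0.5045, 0.0259, 0.0548]
ee_rot: [-0.546, 0.45, -0.45, 0.546]
ft_force: [-0.4, -1.3, -3.6]
finger_gap: 0.0299
t 14.25 tcp [0.5045 0.0259 0.0548] toolz yaw 11.01 tilt [ 0.  0. -1.] gap 0.0299
tcp rack mm [-125.8   -5.2] force rack [-0.66 -1.19] -3.55 mom [-0.16  0.12 -0.07]
```

```bash
python3 -m creep '[{"dx":-0.01,"dy":0,"dz":0.02,"rx":0,"ry":0,"rz":0,"fingers":10},{"dx":-0.01,"dy":0,"dz":0.02,"rx":0,"ry":0,"rz":0,"fingers":10},{"dx":-0.01,"dy":0,"dz":0.02,"rx":0,"ry":0,"rz":0,"fingers":10},{"dx":0,"dy":0,"dz":0.02,"rx":0,"ry":0,"rz":0,"fingers":10},{"dx":0,"dy":0,"dz":0.02,"rx":0,"ry":0,"rz":0,"fingers":10},{"dx":0,"dy":0,"dz":0.02,"rx":0,"ry":0,"rz":0,"fingers":10},{"dx":0,"dy":0,"dz":0,"rx":0,"ry":0,"rz":0,"fingers":10},{"dx":0,"dy":0,"dz":0,"rx":0,"ry":0,"rz":0,"fingers":10},{"dx":0,"dy":0,"dz":0,"rx":0,"ry":0,"rz":0,"fingers":10},{"dx":0,"dy":0,"dz":0,"rx":0,"ry":0,"rz":0,"fingers":10}]'
python3 st.py; python3 - <<'E'
from ov import *
s=robot.snapshot("side");side_overlay("pics/so3.png",s,.0315)
t=robot.snapshot("top");crop(t,190,130,130,95,6,"pics/t3.png")
E
```

```text
time: 15.25
tool_pos: [0.5073, 0.0271, 0.0548]
ee_rot: [-0.546, 0.45, -0.45, 0.546]
ft_force: [0.6, -0.4, -4.6]
finger_gap: 0.0299
t 15.25 tcp [0.5073 0.0271 0.0548] toolz yaw 11.0 tilt [ 0.  0. -1.] gap 0.0299
tcp rack mm [-122.8   -4.5] force rack [ 0.49 -0.53] -4.61 mom [-0.25  0.15 -0.05]
```

View pics/so3.png

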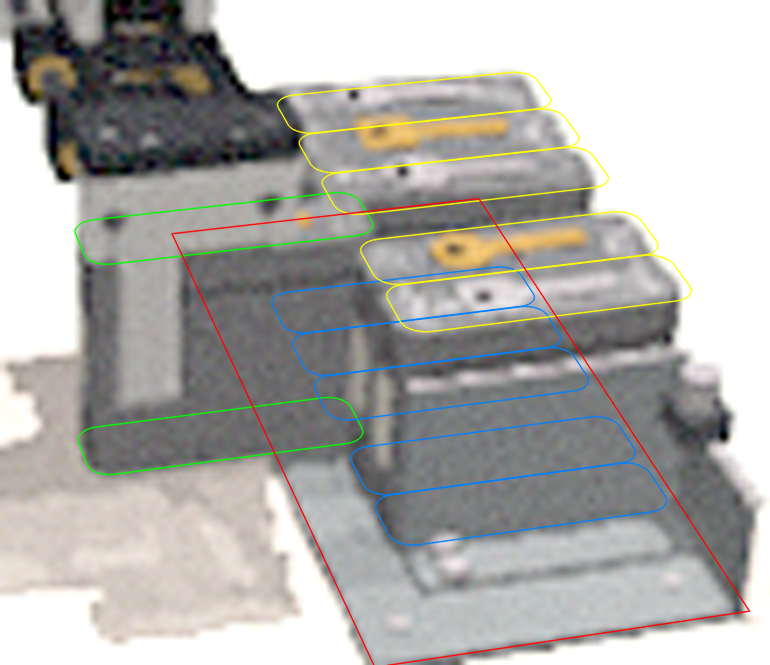

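View pics/t3.png

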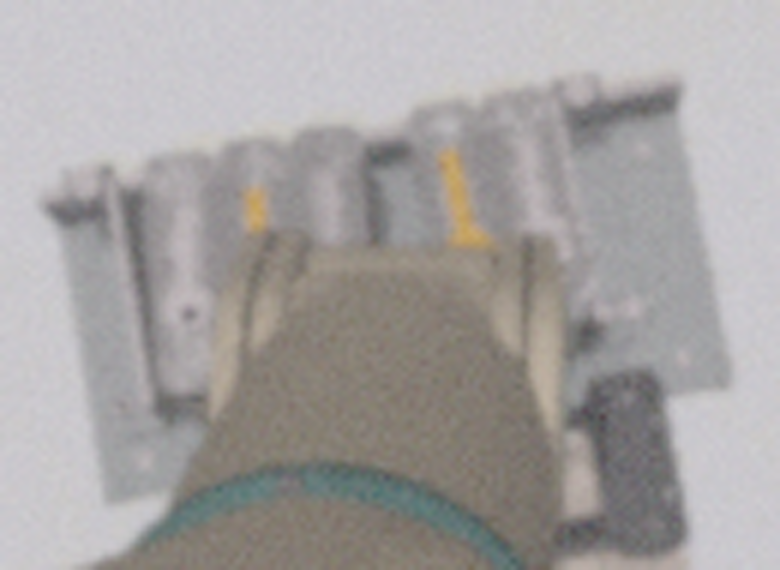

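```bash
python3 -m creep '[{"dx":0,"dy":0,"dz":0.04,"rx":0,"ry":0,"rz":0,"fingers":10},{"dx":0,"dy":0,"dz":0.04,"rx":0,"ry":0,"rz":0,"fingers":10},{"dx":0,"dy":0,"dz":0.04,"rx":0,"ry":0,"rz":0,"fingers":10},{"dx":0,"dy":0,"dz":0.04,"rx":0,"ry":0,"rz":0,"fingers":10},{"dx":0,"dy":0,"dz":0.04,"rx":0,"ry":0,"rz":0,"fingers":10},{"dx":0,"dy":0,"dz":0,"rx":0,"ry":0,"rz":0,"fingers":10},{"dx":0,"dy":0,"dz":0,"rx":0,"ry":0,"rz":0,"fingers":10},{"dx":0,"dy":0,"dz":0,"rx":0,"ry":0,"rz":0,"fingers":10},{"dx":0,"dy":0,"dz":0,"rx":0,"ry":0,"rz":0,"fingers":10},{"dx":0,"dy":0,"dz":0,"rx":0,"ry":0,"rz":0,"fingers":10}]'
python3 st.py
```

```text
time: 16.35
tool_pos: [0.512, 0.0281, 0.0548]
ee_rot: [-0.546, 0.45, -0.45, 0.546]
ft_force: [0.5, -1.3, -4.8]
finger_gap: 0.0297
t 16.35 tcp [0.512  0.0281 0.0548] toolz yaw 11.01 tilt [ 0.  0. -1.] gap 0.0297
tcp rack mm [-118.    -4.5] force rack [ 0.25 -1.34] -4.83 mom [-0.19  0.06 -0.05]
```

```bash
python3 -m creep '[{"dx":0,"dy":0,"dz":0.04,"rx":0,"ry":0,"rz":0,"fingers":10},{"dx":0,"dy":0,"dz":0.04,"rx":0,"ry":0,"rz":0,"fingers":10},{"dx":0,"dy":0,"dz":0.04,"rx":0,"ry":0,"rz":0,"fingers":10},{"dx":0,"dy":0,"dz":0.04,"rx":0,"ry":0,"rz":0,"fingers":10},{"dx":0,"dy":0,"dz":0.04,"rx":0,"ry":0,"rz":0,"fingers":10},{"dx":0,"dy":0,"dz":0.04,"rx":0,"ry":0,"rz":0,"fingers":10},{"dx":0,"dy":0,"dz":0.04,"rx":0,"ry":0,"rz":0,"fingers":10},{"dx":0,"dy":0,"dz":0.04,"rx":0,"ry":0,"rz":0,"fingers":10},{"dx":0,"dy":0,"dz":0,"rx":0,"ry":0,"rz":0,"fingers":10},{"dx":0,"dy":0,"dz":0,"rx":0,"ry":0,"rz":0,"fingers":10}]'
python3 st.py
```

```text
time: 17.35
tool_pos: [0.5201, 0.0296, 0.0548]
ee_rot: [-0.546, 0.45, -0.45, 0.546]
ft_force: [0.1, -0.2, -3.7]
finger_gap: 0.0297
t 17.35 tcp [0.5201 0.0296 0.0548] toolz yaw 11.01 tilt [ 0.  0. -1.] gap 0.0297
tcp rack mm [-109.8   -4.5] force rack [ 0.01 -0.25] -3.72 mom [-0.3   0.06 -0.11]
```

```bash
python3 -m creep '[{"dx":0,"dy":0,"dz":0.06,"rx":0,"ry":0,"rz":0,"fingers":10},{"dx":0,"dy":0,"dz":0.06,"rx":0,"ry":0,"rz":0,"fingers":10},{"dx":0,"dy":0,"dz":0.06,"rx":0,"ry":0,"rz":0,"fingers":10},{"dx":0,"dy":0,"dz":0.06,"rx":0,"ry":0,"rz":0,"fingers":10},{"dx":0,"dy":0,"dz":0.06,"rx":0,"ry":0,"rz":0,"fingers":10},{"dx":0,"dy":0,"dz":0.06,"rx":0,"ry":0,"rz":0,"fingers":10},{"dx":0,"dy":0,"dz":0.06,"rx":0,"ry":0,"rz":0,"fingers":10},{"dx":0,"dy":0,"dz":0.06,"rx":0,"ry":0,"rz":0,"fingers":10},{"dx":0,"dy":0,"dz":0,"rx":0,"ry":0,"rz":0,"fingers":10},{"dx":0,"dy":0,"dz":0,"rx":0,"ry":0,"rz":0,"fingers":10}]'
python3 st.py
```

```text
time: 18.35
tool_pos: [0.5319, 0.0321, 0.0547]
ee_rot: [-0.546, 0.45, -0.45, 0.546]
ft_force: [-0.5, 0.0, -4.3]
finger_gap: 0.0297
t 18.35 tcp [0.5319 0.0321 0.0547] toolz yaw 11.02 tilt [ 0.001  0.    -1.   ] gap 0.0297
tcp rack mm [-97.7  -4.3] force rack [-0.47  0.11] -4.32 mom [-0.01  0.14  0.01]
```

```bash
python3 -m creep '[{"dx":0,"dy":0,"dz":0.06,"rx":0,"ry":0,"rz":0,"fingers":10},{"dx":0,"dy":0,"dz":0.06,"rx":0,"ry":0,"rz":0,"fingers":10},{"dx":0,"dy":0,"dz":0.06,"rx":0,"ry":0,"rz":0,"fingers":10},{"dx":0,"dy":0,"dz":0.06,"rx":0,"ry":0,"rz":0,"fingers":10},{"dx":0,"dy":0,"dz":0.06,"rx":0,"ry":0,"rz":0,"fingers":10},{"dx":0,"dy":0,"dz":0.06,"rx":0,"ry":0,"rz":0,"fingers":10},{"dx":0,"dy":0,"dz":0.06,"rx":0,"ry":0,"rz":0,"fingers":10},{"dx":0,"dy":0,"dz":0.06,"rx":0,"ry":0,"rz":0,"fingers":10},{"dx":0,"dy":0,"dz":0,"rx":0,"ry":0,"rz":0,"fingers":10},{"dx":0,"dy":0,"dz":0,"rx":0,"ry":0,"rz":0,"fingers":10}]'
python3 st.py;  python3 - <<'E'
from ov import *
s=robot.snapshot("side");side_overlay("pics/so4.png",s,.0315)
t=robot.snapshot("top");crop(t,190,130,130,95,6,"pics/t4.png")
E
```

```text
time: 19.35
tool_pos: [0.5438, 0.034, 0.0547]
ee_rot: [-0.545, 0.45, -0.45, 0.546]
ft_force: [-0.2, -0.3, -4.9]
finger_gap: 0.0296
t 19.35 tcp [0.5438 0.034  0.0547] toolz yaw 10.99 tilt [ 0.001 -0.    -1.   ] gap 0.0296
tcp rack mm [-85.7  -4.7] force rack [-0.29 -0.24] -4.92 mom [-0.    0.26  0.04]
```

View pics/so4.png

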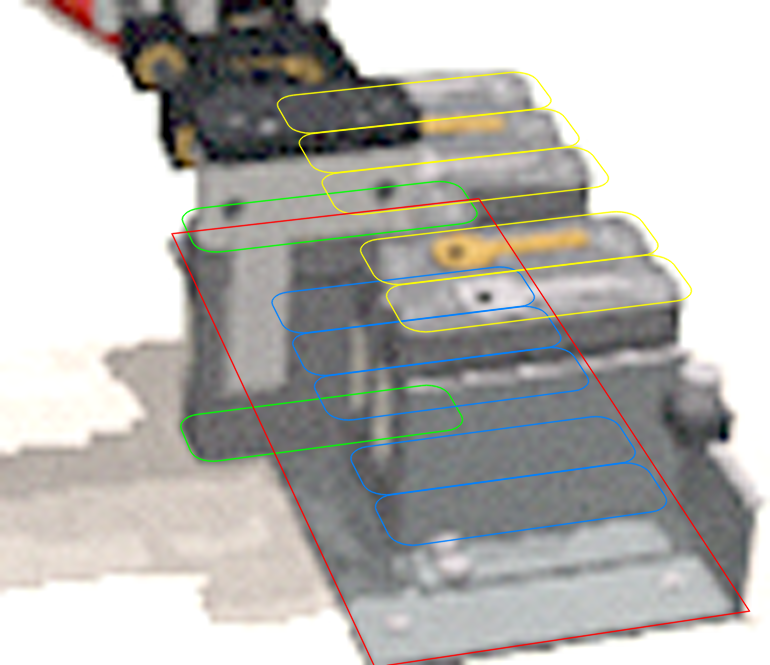

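View pics/t4.png

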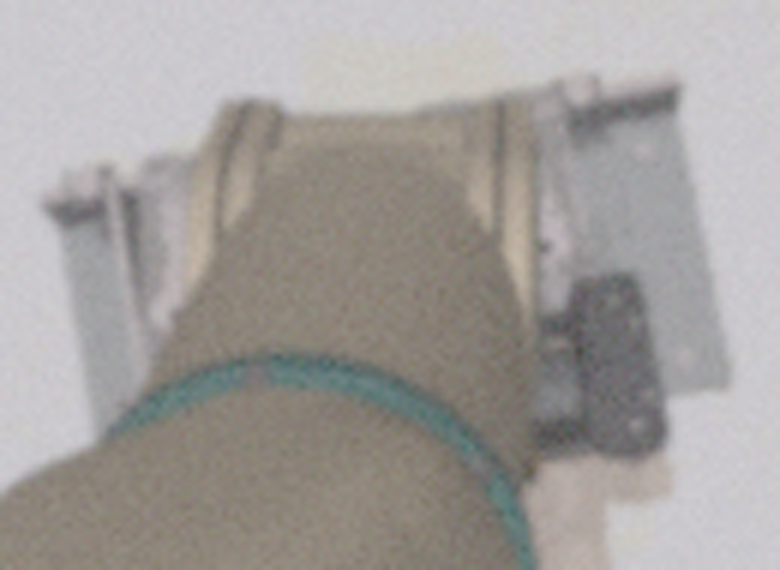

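```bash
python3 -m creep '[{"dx":0,"dy":0,"dz":0.06,"rx":0,"ry":0,"rz":0,"fingers":10},{"dx":0,"dy":0,"dz":0.06,"rx":0,"ry":0,"rz":0,"fingers":10},{"dx":0,"dy":0,"dz":0.06,"rx":0,"ry":0,"rz":0,"fingers":10},{"dx":0,"dy":0,"dz":0.06,"rx":0,"ry":0,"rz":0,"fingers":10},{"dx":0,"dy":0,"dz":0.06,"rx":0,"ry":0,"rz":0,"fingers":10},{"dx":0,"dy":0,"dz":0.06,"rx":0,"ry":0,"rz":0,"fingers":10},{"dx":0,"dy":0,"dz":0.04,"rx":0,"ry":0,"rz":0,"fingers":10},{"dx":0,"dy":0,"dz":0,"rx":0,"ry":0,"rz":0,"fingers":10},{"dx":0,"dy":0,"dz":0,"rx":0,"ry":0,"rz":0,"fingers":10},{"dx":0,"dy":0,"dz":0,"rx":0,"ry":0,"rz":0,"fingers":10}]'
python3 st.py
```

```text
time: 20.45
tool_pos: [0.5538, 0.0361, 0.0549]
ee_rot: [-0.545, 0.449, -0.45, 0.546]
ft_force: [0.5, -0.5, -5.5]
finger_gap: 0.0299
t 20.45 tcp [0.5538 0.0361 0.0549] toolz yaw 11.0 tilt [ 0.001  0.    -1.   ] gap 0.0299
tcp rack mm [-75.5  -4.6] force rack [ 0.41 -0.59] -5.53 mom [-0.1   0.09 -0.11]
```

```bash
python3 -m creep '[{"dx":0,"dy":0,"dz":0.06,"rx":0,"ry":0,"rz":0,"fingers":10},{"dx":0,"dy":0,"dz":0.06,"rx":0,"ry":0,"rz":0,"fingers":10},{"dx":0,"dy":0,"dz":0.06,"rx":0,"ry":0,"rz":0,"fingers":10},{"dx":0,"dy":0,"dz":0.06,"rx":0,"ry":0,"rz":0,"fingers":10},{"dx":0,"dy":0,"dz":0.06,"rx":0,"ry":0,"rz":0,"fingers":10},{"dx":0,"dy":0,"dz":0.05,"rx":0,"ry":0,"rz":0,"fingers":10},{"dx":0,"dy":0,"dz":0.02,"rx":0,"ry":0,"rz":0,"fingers":10},{"dx":0,"dy":0.01,"dz":0,"rx":0,"ry":0,"rz":0,"fingers":10},{"dx":0,"dy":0.01,"dz":0,"rx":0,"ry":0,"rz":0,"fingers":10},{"dx":0,"dy":0,"dz":0,"rx":0,"ry":0,"rz":0,"fingers":10}]'
python3 st.py;  python3 - <<'E'
from ov import *
s=robot.snapshot("side");side_overlay("pics/so5.png",s,.0315)
E
```

```text
time: 21.45
tool_pos: [0.5627, 0.0379, 0.0544]
ee_rot: [-0.545, 0.45, -0.45, 0.546]
ft_force: [0.6, -1.5, -4.2]
finger_gap: 0.0298
t 21.45 tcp [0.5627 0.0379 0.0544] toolz yaw 11.0 tilt [ 0.001  0.    -1.   ] gap 0.0298
tcp rack mm [-66.4  -4.6] force rack [ 0.29 -1.54] -4.18 mom [-0.16  0.04 -0.1 ]
```

View pics/so5.png

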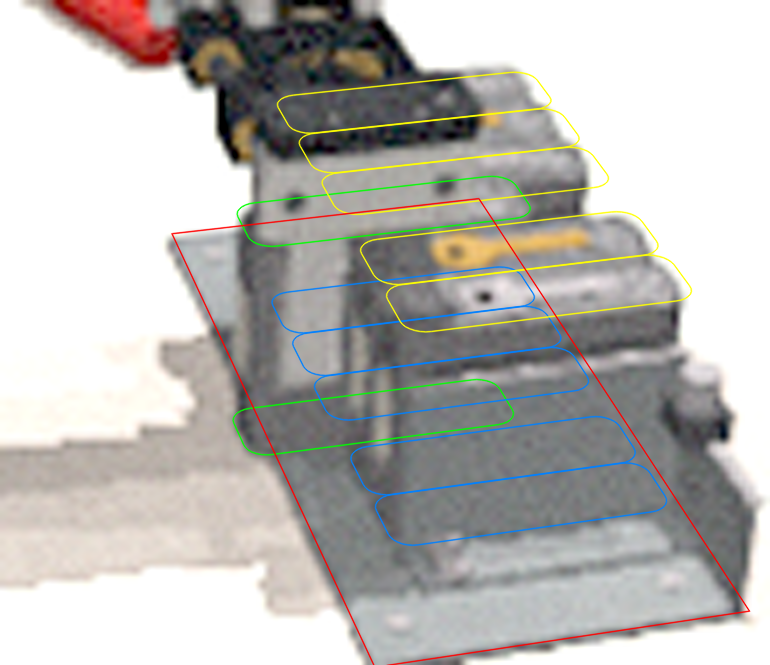

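```bash
python3 -m creep '[{"dx":0,"dy":0.02,"dz":0,"rx":0,"ry":0,"rz":0,"fingers":10},{"dx":0,"dy":0.02,"dz":0,"rx":0,"ry":0,"rz":0,"fingers":10},{"dx":0,"dy":0,"dz":0,"rx":0,"ry":0,"rz":0,"fingers":10},{"dx":0,"dy":0,"dz":0,"rx":0,"ry":0,"rz":0,"fingers":36},{"dx":0,"dy":0,"dz":0,"rx":0,"ry":0,"rz":0,"fingers":42},{"dx":0,"dy":0,"dz":0,"rx":0,"ry":0,"rz":0,"fingers":50},{"dx":0,"dy":0,"dz":0,"rx":0,"ry":0,"rz":0,"fingers":60},{"dx":0,"dy":0,"dz":0,"rx":0,"ry":0,"rz":0,"fingers":60},{"dx":0,"dy":0,"dz":0,"rx":0,"ry":0,"rz":0,"fingers":60},{"dx":0,"dy":0,"dz":0,"rx":0,"ry":0,"rz":0,"fingers":60}]' 20
python3 st.py
```

```text
time: 22.5
tool_pos: [0.5623, 0.0378, 0.0533]
ee_rot: [-0.546, 0.45, -0.45, 0.546]
ft_force: [0.1, -0.1, -0.4]
finger_gap: 0.0564
t 22.50 tcp [0.5623 0.0378 0.0533] toolz yaw 11.0 tilt [ 0. -0. -1.] gap 0.0564
tcp rack mm [-66.8  -4.5] force rack [ 0.07 -0.16] -0.38 mom [ 0.01  0.02 -0.01]
```

```bash
python3 -m creep '[{"dx":0,"dy":0,"dz":-0.3,"rx":0,"ry":0,"rz":0,"fingers":60},{"dx":0,"dy":0,"dz":-0.3,"rx":0,"ry":0,"rz":0,"fingers":60},{"dx":0,"dy":0,"dz":-0.3,"rx":0,"ry":0,"rz":0,"fingers":60},{"dx":0,"dy":0,"dz":-0.3,"rx":0,"ry":0,"rz":0,"fingers":60},{"dx":0,"dy":0,"dz":-0.3,"rx":0,"ry":0,"rz":0,"fingers":60},{"dx":0,"dy":0,"dz":-0.3,"rx":0,"ry":0,"rz":0,"fingers":60},{"dx":0,"dy":0,"dz":0,"rx":0,"ry":0,"rz":0,"fingers":60},{"dx":0,"dy":0,"dz":0,"rx":0,"ry":0,"rz":0,"fingers":0},{"dx":0,"dy":0,"dz":0,"rx":0,"ry":0,"rz":0,"fingers":0},{"dx":0,"dy":0,"dz":0,"rx":0,"ry":0,"rz":0,"fingers":0}]'
python3 -m creep '[{"dx":0,"dy":0,"dz":0,"rx":0,"ry":0,"rz":0,"fingers":0},{"dx":0,"dy":0,"dz":0,"rx":0,"ry":0,"rz":0,"fingers":0},{"dx":0,"dy":0,"dz":0,"rx":0,"ry":0,"rz":0,"fingers":0},{"dx":0,"dy":0,"dz":0,"rx":0,"ry":0,"rz":0,"fingers":0},{"dx":0,"dy":0,"dz":0,"rx":0,"ry":0,"rz":0,"fingers":0},{"dx":0,"dy":0,"dz":0,"rx":0,"ry":0,"rz":0,"fingers":0},{"dx":0,"dy":0,"dz":0,"rx":0,"ry":0,"rz":0,"fingers":0},{"dx":0,"dy":0,"dz":0.08,"rx":0,"ry":0,"rz":0,"fingers":0},{"dx":0,"dy":0,"dz":0.08,"rx":0,"ry":0,"rz":0,"fingers":0},{"dx":0,"dy":0,"dz":0,"rx":0,"ry":0,"rz":0,"fingers":0}]'
python3 st.py;  python3 - <<'E'
from ov import *
s=robot.snapshot("side");crop(s,228,150,130,115,6,"pics/s6.png")
E
```

```text
time: 23.5
tool_pos: [0.5186, 0.0293, 0.0533]
ee_rot: [-0.546, 0.45, -0.45, 0.546]
ft_force: [-0.6, 0.6, 0.5]
finger_gap: 0.036
time: 24.5
tool_pos: [0.5226, 0.0301, 0.0533]
ee_rot: [-0.545, 0.45, -0.45, 0.546]
ft_force: [-0.0, -0.5, 0.3]
finger_gap: 0.0001
t 24.50 tcp [0.5226 0.0301 0.0533] toolz yaw 11.01 tilt [ 0.001  0.    -1.   ] gap 0.0001
tcp rack mm [-107.2   -4.5] force rack [-0.14 -0.51] 0.3 mom [ 0.07 -0.05 -0.04]
```

View pics/s6.png

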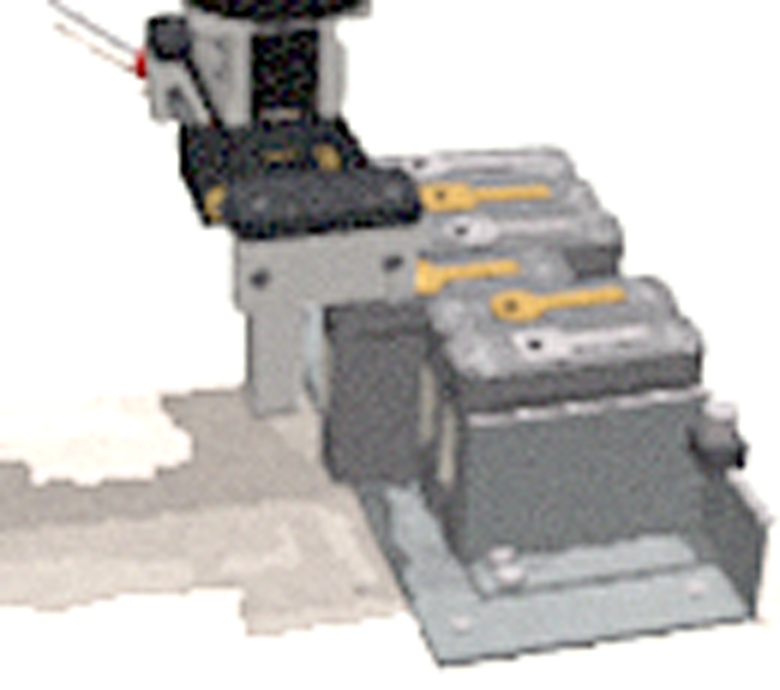

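```bash
python3 -m creep '[{"dx":0,"dy":0.3,"dz":0,"rx":0,"ry":0,"rz":0,"fingers":0},{"dx":0,"dy":0.3,"dz":0,"rx":0,"ry":0,"rz":0,"fingers":0},{"dx":0,"dy":0,"dz":0.1,"rx":0,"ry":0,"rz":0,"fingers":0},{"dx":0,"dy":0,"dz":0.1,"rx":0,"ry":0,"rz":0,"fingers":0},{"dx":0,"dy":0,"dz":0.1,"rx":0,"ry":0,"rz":0,"fingers":0},{"dx":0,"dy":0,"dz":0.06,"rx":0,"ry":0,"rz":0,"fingers":0},{"dx":0,"dy":0,"dz":0.06,"rx":0,"ry":0,"rz":0,"fingers":0},{"dx":0,"dy":0,"dz":0.06,"rx":0,"ry":0,"rz":0,"fingers":0},{"dx":0,"dy":0,"dz":0.06,"rx":0,"ry":0,"rz":0,"fingers":0},{"dx":0,"dy":0,"dz":0.06,"rx":0,"ry":0,"rz":0,"fingers":0}]'
python3 st.py
python3 -m creep '[{"dx":0,"dy":0,"dz":0.06,"rx":0,"ry":0,"rz":0,"fingers":0},{"dx":0,"dy":0,"dz":0.06,"rx":0,"ry":0,"rz":0,"fingers":0},{"dx":0,"dy":0,"dz":0.06,"rx":0,"ry":0,"rz":0,"fingers":0},{"dx":0,"dy":0,"dz":0.06,"rx":0,"ry":0,"rz":0,"fingers":0},{"dx":0,"dy":0,"dz":0.06,"rx":0,"ry":0,"rz":0,"fingers":0},{"dx":0,"dy":0,"dz":0.06,"rx":0,"ry":0,"rz":0,"fingers":0},{"dx":0,"dy":0,"dz":0,"rx":0,"ry":0,"rz":0,"fingers":0},{"dx":0,"dy":0,"dz":0,"rx":0,"ry":0,"rz":0,"fingers":0},{"dx":0,"dy":0,"dz":0,"rx":0,"ry":0,"rz":0,"fingers":0},{"dx":0,"dy":0,"dz":0,"rx":0,"ry":0,"rz":0,"fingers":0}]'
python3 st.py
```

```text
time: 25.55
tool_pos: [0.536, 0.0328, 0.0382]
ee_rot: [0.546, -0.45, 0.449, -0.545]
ft_force: [-1.3, -0.1, 0.7]
finger_gap: 0.0003
t 25.55 tcp [0.536  0.0328 0.0382] toolz yaw 11.0 tilt [-0.002 -0.    -1.   ] gap 0.0003
tcp rack mm [-93.5  -4.5] force rack [-1.34  0.14] 0.68 mom [-0.05  0.33 -0.01]
time: 26.55
tool_pos: [0.5461, 0.0346, 0.0384]
ee_rot: [-0.545, 0.45, -0.45, 0.546]
ft_force: [0.4, -0.9, 1.0]
finger_gap: 0.0003
t 26.55 tcp [0.5461 0.0346 0.0384] toolz yaw 11.0 tilt [ 0.001  0.    -1.   ] gap 0.0003
tcp rack mm [-83.3  -4.6] force rack [ 0.23 -1.01] 1.03 mom [-0.    0.06  0.02]
```

```bash
python3 -m creep '[{"dx":0,"dy":0,"dz":0.06,"rx":0,"ry":0,"rz":0,"fingers":0},{"dx":0,"dy":0,"dz":0.06,"rx":0,"ry":0,"rz":0,"fingers":0},{"dx":0,"dy":0,"dz":0.06,"rx":0,"ry":0,"rz":0,"fingers":0},{"dx":0,"dy":0,"dz":0.06,"rx":0,"ry":0,"rz":0,"fingers":0},{"dx":0,"dy":0,"dz":0.06,"rx":0,"ry":0,"rz":0,"fingers":0},{"dx":0,"dy":0,"dz":0.06,"rx":0,"ry":0,"rz":0,"fingers":0},{"dx":0,"dy":0,"dz":0.04,"rx":0,"ry":0,"rz":0,"fingers":0},{"dx":0,"dy":0,"dz":0,"rx":0,"ry":0,"rz":0,"fingers":0},{"dx":0,"dy":0,"dz":0,"rx":0,"ry":0,"rz":0,"fingers":0},{"dx":0,"dy":0,"dz":0,"rx":0,"ry":0,"rz":0,"fingers":0}]'
python3 st.py;python3 - <<'E'
from ov import *
s=robot.snapshot("side");crop(s,228,150,130,115,6,"pics/s7.png")
E
```

```text
time: 27.55
tool_pos: [0.5558, 0.0365, 0.0383]
ee_rot: [-0.545, 0.45, -0.45, 0.546]
ft_force: [-0.1, -0.3, -0.4]
finger_gap: 0.0003
t 27.55 tcp [0.5558 0.0365 0.0383] toolz yaw 11.0 tilt [ 0.001  0.    -1.   ] gap 0.0003
tcp rack mm [-73.4  -4.5] force rack [-0.2  -0.29] -0.35 mom [0.   0.01 0.02]
```

View pics/s7.png

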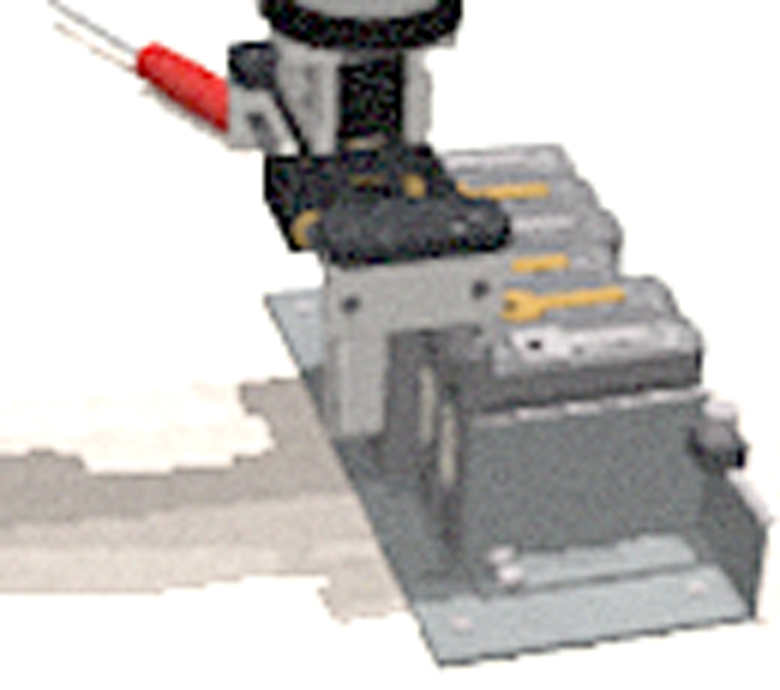

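```bash
python3 -m creep '[{"dx":0,"dy":0,"dz":0.06,"rx":0,"ry":0,"rz":0,"fingers":0},{"dx":0,"dy":0,"dz":0.06,"rx":0,"ry":0,"rz":0,"fingers":0},{"dx":0,"dy":0,"dz":0.06,"rx":0,"ry":0,"rz":0,"fingers":0},{"dx":0,"dy":0,"dz":0.06,"rx":0,"ry":0,"rz":0,"fingers":0},{"dx":0,"dy":0,"dz":0.04,"rx":0,"ry":0,"rz":0,"fingers":0},{"dx":0,"dy":0,"dz":0.04,"rx":0,"ry":0,"rz":0,"fingers":0},{"dx":0,"dy":0,"dz":0.04,"rx":0,"ry":0,"rz":0,"fingers":0},{"dx":0,"dy":0,"dz":0,"rx":0,"ry":0,"rz":0,"fingers":0},{"dx":0,"dy":0,"dz":0,"rx":0,"ry":0,"rz":0,"fingers":0},{"dx":0,"dy":0,"dz":0,"rx":0,"ry":0,"rz":0,"fingers":0}]'
python3 st.py
python3 -m creep '[{"dx":0,"dy":0,"dz":0.02,"rx":0,"ry":0,"rz":0,"fingers":0},{"dx":0,"dy":0,"dz":0.02,"rx":0,"ry":0,"rz":0,"fingers":0},{"dx":0,"dy":0,"dz":0.02,"rx":0,"ry":0,"rz":0,"fingers":0},{"dx":0,"dy":0,"dz":0,"rx":0,"ry":0,"rz":0,"fingers":0},{"dx":0,"dy":0,"dz":0,"rx":0,"ry":0,"rz":0,"fingers":0},{"dx":0,"dy":0,"dz":0,"rx":0,"ry":0,"rz":0,"fingers":0},{"dx":0,"dy":0,"dz":0,"rx":0,"ry":0,"rz":0,"fingers":0},{"dx":0,"dy":0,"dz":0,"rx":0,"ry":0,"rz":0,"fingers":0},{"dx":0,"dy":0,"dz":0,"rx":0,"ry":0,"rz":0,"fingers":0},{"dx":0,"dy":0,"dz":0,"rx":0,"ry":0,"rz":0,"fingers":0}]'
python3 st.py;python3 - <<'E'
from ov import *
s=robot.snapshot("side");crop(s,228,150,130,115,6,"pics/s8.png")
E
```

```text
time: 28.6
tool_pos: [0.5645, 0.0382, 0.0383]
ee_rot: [-0.545, 0.45, -0.45, 0.546]
ft_force: [0.8, 0.4, -0.1]
finger_gap: 0.0005
t 28.60 tcp [0.5645 0.0382 0.0383] toolz yaw 11.0 tilt [ 0.001  0.    -1.   ] gap 0.0005
tcp rack mm [-64.5  -4.5] force rack [0.9 0.2] -0.09 mom [-0.02  0.07  0.02]
time: 29.6
tool_pos: [0.5658, 0.0385, 0.0382]
ee_rot: [-0.546, 0.45, -0.45, 0.546]
ft_force: [-0.3, -0.3, 0.2]
finger_gap: 0.0006
t 29.60 tcp [0.5658 0.0385 0.0382] toolz yaw 11.0 tilt [ 0. -0. -1.] gap 0.0006
tcp rack mm [-63.3  -4.5] force rack [-0.31 -0.27] 0.2 mom [-0.01  0.17  0.02]
```

View pics/s8.png

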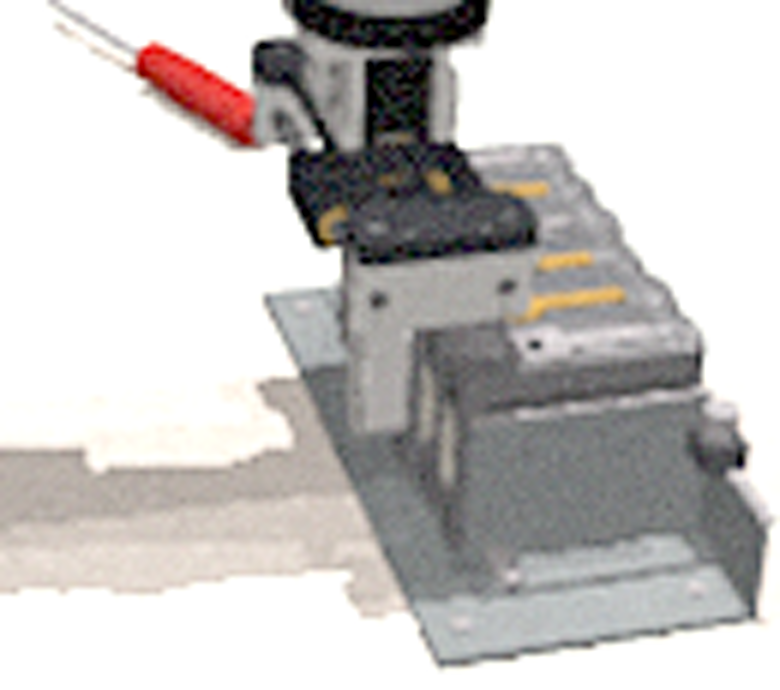

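```bash
python3 -m creep '[{"dx":0,"dy":0,"dz":0.02,"rx":0,"ry":0,"rz":0,"fingers":0},{"dx":0,"dy":0,"dz":0.02,"rx":0,"ry":0,"rz":0,"fingers":0},{"dx":0,"dy":0,"dz":0.02,"rx":0,"ry":0,"rz":0,"fingers":0},{"dx":0,"dy":0,"dz":0,"rx":0,"ry":0,"rz":0,"fingers":0},{"dx":0,"dy":0,"dz":0,"rx":0,"ry":0,"rz":0,"fingers":0},{"dx":0,"dy":0,"dz":0,"rx":0,"ry":0,"rz":0,"fingers":0},{"dx":0,"dy":0,"dz":0,"rx":0,"ry":0,"rz":0,"fingers":0},{"dx":0,"dy":0,"dz":0,"rx":0,"ry":0,"rz":0,"fingers":0},{"dx":0,"dy":0,"dz":0,"rx":0,"ry":0,"rz":0,"fingers":0},{"dx":0,"dy":0,"dz":0,"rx":0,"ry":0,"rz":0,"fingers":0}]'
python3 st.py
```

```text
time: 30.65
tool_pos: [0.5673, 0.0388, 0.0383]
ee_rot: [-0.546, 0.45, -0.45, 0.546]
ft_force: [-1.3, 0.0, -0.4]
finger_gap: 0.0005
t 30.65 tcp [0.5673 0.0388 0.0383] toolz yaw 11.0 tilt [ 0.  0. -1.] gap 0.0005
tcp rack mm [-61.7  -4.6] force rack [-1.23  0.25] -0.39 mom [0.01 0.06 0.02]
```

```bash
python3 -m creep '[{"dx":0,"dy":0,"dz":0.02,"rx":0,"ry":0,"rz":0,"fingers":0},{"dx":0,"dy":0,"dz":0.02,"rx":0,"ry":0,"rz":0,"fingers":0},{"dx":0,"dy":0,"dz":0,"rx":0,"ry":0,"rz":0,"fingers":0},{"dx":0,"dy":0,"dz":0,"rx":0,"ry":0,"rz":0,"fingers":0},{"dx":0,"dy":0,"dz":0,"rx":0,"ry":0,"rz":0,"fingers":0},{"dx":0,"dy":0,"dz":0,"rx":0,"ry":0,"rz":0,"fingers":0},{"dx":0,"dy":0,"dz":0,"rx":0,"ry":0,"rz":0,"fingers":0},{"dx":0,"dy":0,"dz":0,"rx":0,"ry":0,"rz":0,"fingers":0},{"dx":0,"dy":0,"dz":0,"rx":0,"ry":0,"rz":0,"fingers":0},{"dx":0,"dy":0,"dz":0,"rx":0,"ry":0,"rz":0,"fingers":0}]'
python3 st.py
```

```text
time: 31.65
tool_pos: [0.5682, 0.0389, 0.0383]
ee_rot: [0.546, -0.45, 0.45, -0.546]
ft_force: [-1.3, -0.4, 1.0]
finger_gap: 0.0003
t 31.65 tcp [0.5682 0.0389 0.0383] toolz yaw 11.0 tilt [-0. -0. -1.] gap 0.0003
tcp rack mm [-60.8  -4.5] force rack [-1.37 -0.1 ] 0.99 mom [-0.05  0.18  0.  ]
```

```bash
python3 -m creep '[{"dx":0,"dy":0,"dz":0.02,"rx":0,"ry":0,"rz":0,"fingers":0},{"dx":0,"dy":0,"dz":0.02,"rx":0,"ry":0,"rz":0,"fingers":0},{"dx":0,"dy":0,"dz":0,"rx":0,"ry":0,"rz":0,"fingers":0},{"dx":0,"dy":0,"dz":0,"rx":0,"ry":0,"rz":0,"fingers":0},{"dx":0,"dy":0,"dz":0,"rx":0,"ry":0,"rz":0,"fingers":0},{"dx":0,"dy":0,"dz":0,"rx":0,"ry":0,"rz":0,"fingers":0},{"dx":0,"dy":0,"dz":0,"rx":0,"ry":0,"rz":0,"fingers":0},{"dx":0,"dy":0,"dz":0,"rx":0,"ry":0,"rz":0,"fingers":0},{"dx":0,"dy":0,"dz":0,"rx":0,"ry":0,"rz":0,"fingers":0},{"dx":0,"dy":0,"dz":0,"rx":0,"ry":0,"rz":0,"fingers":0}]'
python3 st.py
```

```text
time: 32.65
tool_pos: [0.5684, 0.039, 0.0381]
ee_rot: [0.546, -0.45, 0.449, -0.545]
ft_force: [-5.2, -1.2, 2.1]
finger_gap: 0.0005
t 32.65 tcp [0.5684 0.039  0.0381] toolz yaw 11.0 tilt [-0.001 -0.    -1.   ] gap 0.0005
tcp rack mm [-60.6  -4.5] force rack [-5.31 -0.17] 2.08 mom [-0.13  0.94  0.03]
```

```bash
python3 -m creep '[{"dx":0,"dy":0,"dz":-0.3,"rx":0,"ry":0,"rz":0,"fingers":0},{"dx":0,"dy":0,"dz":-0.6,"rx":0,"ry":0,"rz":0,"fingers":0},{"dx":0,"dy":0,"dz":-0.9,"rx":0,"ry":0,"rz":0,"fingers":0},{"dx":0.5,"dy":-0.5,"dz":-0.9,"rx":0,"ry":0,"rz":0,"fingers":0},{"dx":0.9,"dy":-0.6,"dz":-0.6,"rx":0,"ry":0,"rz":0,"fingers":0},{"dx":0.9,"dy":-0.6,"dz":-0.3,"rx":0,"ry":0,"rz":0,"fingers":0},{"dx":0.9,"dy":-0.6,"dz":0,"rx":0,"ry":0,"rz":0,"fingers":0},{"dx":0.9,"dy":-0.3,"dz":0,"rx":0,"ry":0,"rz":0,"fingers":0},{"dx":0.9,"dy":0,"dz":0,"rx":0,"ry":0,"rz":0,"fingers":0},{"dx":0.5,"dy":0,"dz":0,"rx":0,"ry":0,"rz":0,"fingers":0}]'
python3 st.py; cat > ov2.py <<'E'
from ov import *
import sys
t=robot.snapshot("top");s=robot.snapshot("side");n=sys.argv[1]
cs=rect(.03,.1,.008);po=[]
for y in[.085,.055,.025,-.0045,-.0355,-.0655]:
    P=(cs+[0,y])@A.T+O; po+=[(P,.089,(0,255,0))]
crop(t,190,135,130,90,6,f"pics/t{n}.png");overlay("top",t,po,190,135,130,90,6,f"pics/to{n}.png")
crop(s,258,155,105,95,7,f"pics/s{n}.png")
for c in("top","side"):
  for k in["case_mid","case_front","row3"]:
    for d in robot.spot_point(c,k): print(c,k,(A.T@(np.array(d["location"])[:2]-O)*1000).round(1),round(d["location"][2],4),round(d["confidence"],2))
E
python3 ov2.py 9
```

```text
time: 33.65
tool_pos: [0.509, -0.1153, 0.1041]
ee_rot: [-0.545, 0.449, -0.452, 0.546]
ft_force: [0.2, -0.5, 0.2]
finger_gap: 0.0007
t 33.65 tcp [ 0.509  -0.1153  0.1041] toolz yaw 10.88 tilt [ 0.005 -0.001 -1.   ] gap 0.0007
tcp rack mm [-148.4 -144.7] force rack [ 0.1  -0.58] 0.23 mom [0.02 0.03 0.01]
top case_front [-51.9  -5.3] 0.0507 0.58
top case_front [  2.1 -33.9] 0.0033 0.42
top row3 [ -1.7 -34.2] 0.0035 0.91
top row3 [-5.3 32.9] 0.0023 0.84
top row3 [ -1.4 -68.3] 0.0088 0.74
top row3 [ 1.5 90.9] 0.0105 0.61
top row3 [-2.1 53.8] 0.0039 0.55
side case_mid [-53.1  -2.9] 0.0509 0.65
side case_mid [-2.6 -7. ] 0.0494 0.54
side case_front [-53.4  -2.7] 0.0481 0.79
```

View pics/t9.png

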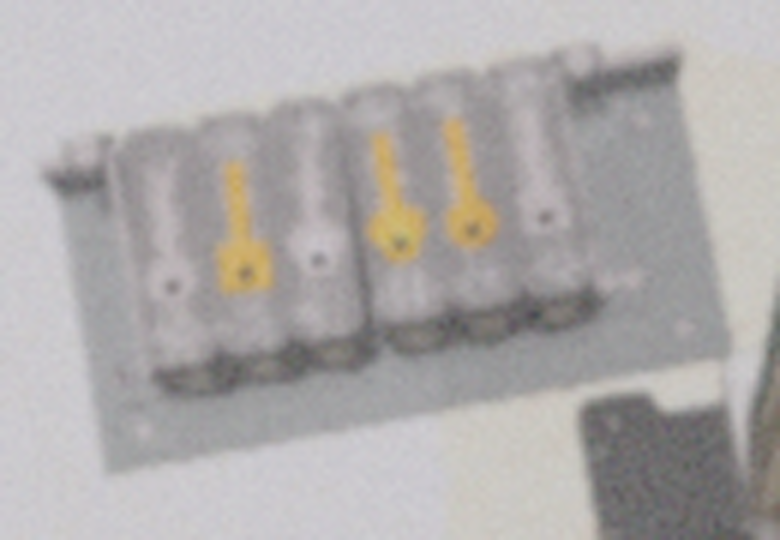

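View pics/to9.png

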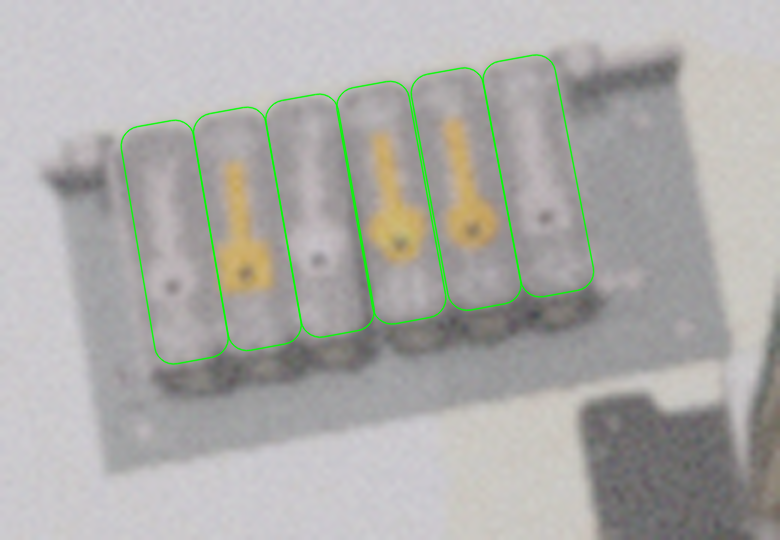

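View pics/s9.png

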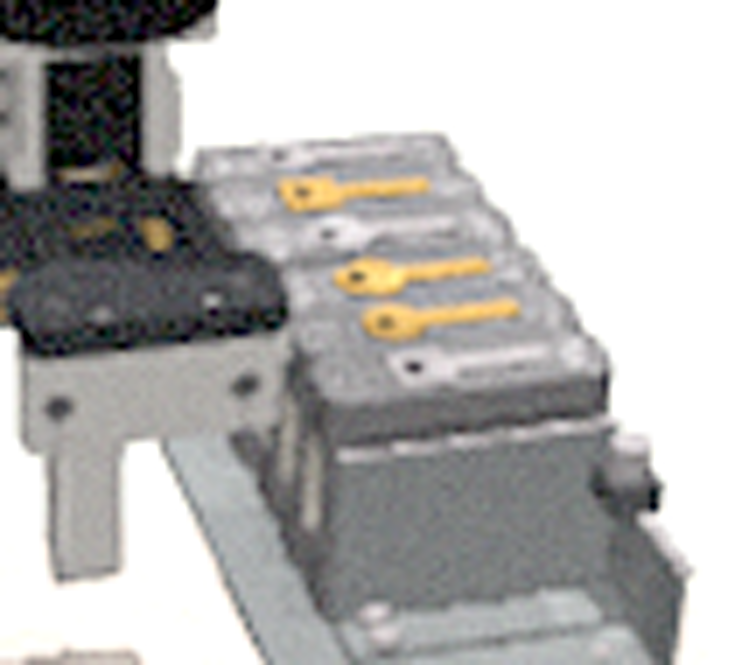

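```bash
python3 -m creep '[{"dx":0,"dy":-0.5,"dz":-0.5,"rx":0,"ry":0,"rz":0,"fingers":0},{"dx":0,"dy":-0.5,"dz":-0.5,"rx":0,"ry":0,"rz":0,"fingers":0},{"dx":0,"dy":-0.5,"dz":-0.5,"rx":0,"ry":0,"rz":0,"fingers":0},{"dx":0,"dy":0,"dz":0,"rx":0,"ry":0,"rz":0,"fingers":0},{"dx":0,"dy":0,"dz":0,"rx":0,"ry":0,"rz":0,"fingers":0},{"dx":0,"dy":0,"dz":0,"rx":0,"ry":0,"rz":0,"fingers":0},{"dx":0,"dy":0,"dz":0,"rx":0,"ry":0,"rz":0,"fingers":0},{"dx":0,"dy":0,"dz":0,"rx":0,"ry":0,"rz":0,"fingers":0},{"dx":0,"dy":0,"dz":0,"rx":0,"ry":0,"rz":0,"fingers":0},{"dx":0,"dy":0,"dz":0,"rx":0,"ry":0,"rz":0,"fingers":0}]'
python3 ov2.py 10; python3 - <<'E'
from h import *
im=robot.snapshot("side");cv2.imwrite("pics/side10.png",np.clip(im*1.0,0,255).astype(np.uint8))
E
```

```text
time: 35.05
tool_pos: [0.4703, -0.1201, 0.1406]
ee_rot: [0.546, -0.45, 0.45, -0.546]
ft_force: [0.1, -0.1, -0.2]
finger_gap: 0.0003
top case_front [-48.3  -6. ] 0.0511 0.57
top row3 [-1.  53.6] 0.0046 0.95
top row3 [-4.6 32.4] 0.0035 0.84
top row3 [ 1.7 90.1] 0.0092 0.82
top row3 [ -0.2 -35.7] 0.0036 0.74
top row3 [ -2.8 -65.5] 0.0078 0.58
side case_mid [-2.9 -9.4] 0.0496 0.72
side case_front [ -16.  -282.4] -0.0029 0.73
side case_front [-50.6  -2.9] 0.0478 0.66
side case_front [-0.5 -3.8] 0.0475 0.21
```

View pics/s10.png

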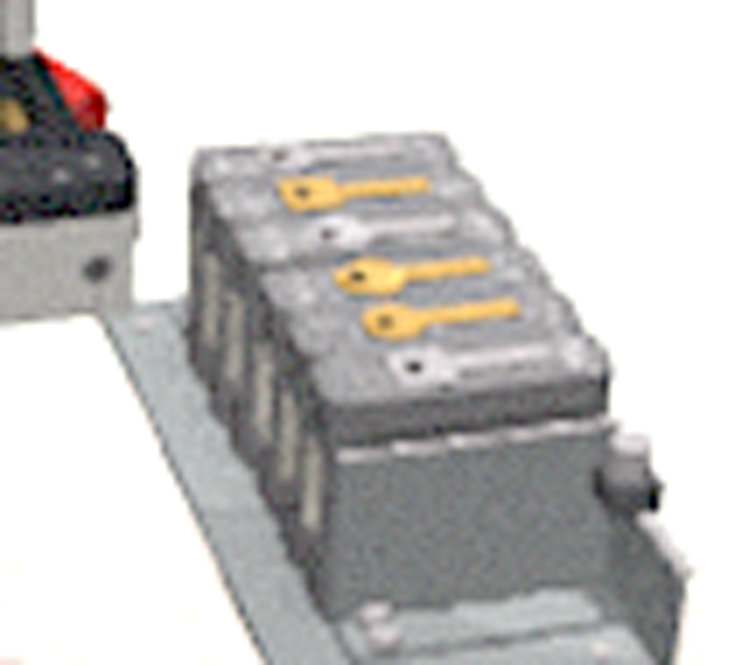

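View pics/side10.png

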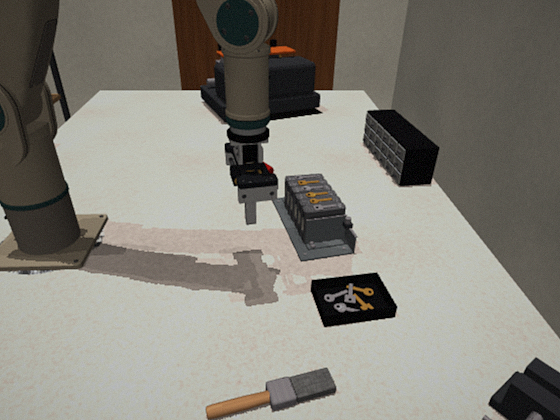

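View pics/t10.png

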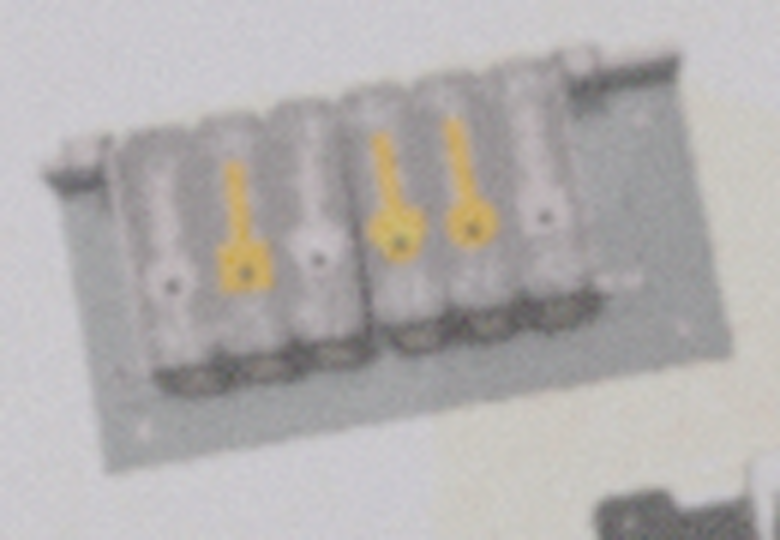

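```bash
python3 -c "
from rig import robot
print(robot.sign_off())"
```

```text
the job is handed in; nothing more can be done
None
```

The stray case is back in the row between row3 and row4, label outwards and flush with the others. I handed the job in at about 35 s; no verdict came back.

**How it went in:** I gripped the case by its sides and brought its rear rounding into the gap, where it touched row4. I then eased it leftwards, because the right side hardly gives, which moved row1 to row3 left. After sliding it in I released it, and pushed it home with the closed fingers. The highest wrist force I read was about 5 N, on first touching row4 and again when the case met the back. Forces are only reported at the end of each move, so short peaks in between would not show.

**Last checks:**
- **Position:** in the top view the keyhole dots of all six cases lie on one line within about 0.6 mm. Row1 to row3 shifted sideways by about 13 mm and by less than 0.5 mm in depth.
- **Upright:** all six tops look level and upright in the side view.
- **Surroundings:** the tray, brush and screwdriver look untouched, and the gripper stands clear of everything.

**What disagreed:**
- **Detectors:** several of their readings were off by a few millimetres or clearly wrong. The worst plausible one put a row case at x = -4.6 mm, outside the 4 mm limit. Its sideways position was also about 7 mm off, so I trusted the pictures instead.
- **Front edges:** in the top view the fronts of row1 to row3 look up to about 1.5 mm further out than the others, which is within the limit.

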